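# Clamp the glued foot of a limit-switch stand and hold the trigger

## Robot

A 6-joint arm with a two-finger parallel gripper is mounted at the origin on the work surface. World frame = base frame: x ahead of the robot, y to its left, z up, the work surface at z = 0. Lengths are in mm, angles in degrees, forces in N, time in s.
With the tool pointing down it reaches from about 200 to 875 mm from the base axis. Payload 3.4 kg.
Tool frame: the origin (TCP) lies midway between the tips of the shut fingers; the grasp point (between the pads) lies r.hold_point_z behind it (r.hold_point_z is the distance from the TCP to the grasp point, in mm); z points along the fingers, y is the direction in which the jaws open and shut (so a half turn about z gives the same grasp; the last joint's range is limited). The gripper opens to 94 mm and grips with 3 to 60 N. Pads are 16 mm wide; open, the fingers measure 119 mm over their backs; the gripper's body (75 mm by 177 mm) begins 78 mm behind the grasp point.
Start: joints at [-73.568, 15.808, 86.224, -0, 77.962, -6.933], TCP at [228.043, -527.884, 205.493] pointing down, gripper open.
Joint ranges: [-165.64, 165.64], [-43.16, 119.46], [12.63, 154.43], [-67.54, 247.53], [6.08, 155.33], [-154.97, 154.97]. Speed limits (degrees/s): [147.25, 147.25, 180, 180, 180, 180].

## Interface

Orientations are given as [roll, pitch, yaw] about the fixed x, y, z axes, in that order (R = Rz(yaw) Ry(pitch) Rx(roll)).
In Python, from bench import r gives the robot as it stands. The module is installed in compiled form; this text tells all that it offers.
- The arm moves only by the tool move_arm, never from a script. Its argument "motion" is a list of rows, each an object of numbers: "grip": the opening, from 0 (shut) to 1 (fully open); "dx", "dy", "dz": the shift along the tool's x, y, z in units of 40 mm (1.0 is 40 mm); "roll": the turn about the tool's z in rad. A call has 1 to 12 rows; each row shifts and turns the pose as measured when the row begins, along the tool's axes as they then stand; what a row does not reach is not made up. A row lasts 1/8 s, in which the tool goes at most 62.5 mm and 10.7 degrees, less where a joint would pass 70% of its speed; a pose out of reach is approached as far as the arm can. A call is refused whole if a number of a shift passes 1 or a number of a turn 0.188, either way. A call with a gripper value outside its range is refused whole. The fingers move at their own pace and stop on an object; "squeeze" is the grip in N (left out, the last holds). Time passes only in rows, so rows that do not move let the fingers close. It gives the time, the measured TCP pose, the force and the opening at its end, in the units of the state.
- r.get_obs(): the state, without advancing time (a new reading comes with each control period).
- r.snapshot(name): name is "scene" or "top"; returns a dict with "img" (480x640x3 uint8, blue, green, red), "intrinsics" (3x3 intrinsics, pixels), "k1" (the pictures are not rectified: a ray, as slopes to the right and down, at radius r is drawn at 1 + k1 r^2 times it, then the intrinsics apply), "rvec" (rotation vector, rad) and "tvec" (3), from world to camera coordinates, as OpenCV has them. Camera axes: x right, y down, z forward; pixel columns grow to the right and rows downward; lengths in mm; the calibration is good to about 2 mm. A picture is of the moment at which its call begins. There is no depth.
- r.job_done(): hands the job in, once; it reports no verdict.
The state is a dict: "time": time; "joint_positions": joint angles; "joint_vel": joint speeds; "tau": joint torques, N m; "tcp_pos": TCP position; "eef_rot": TCP orientation; "contact_force": force on the tool from outside, world axes, zero at the start; "ft_torque": the same for the moment, N m; "opening": finger opening in mm.
Only numpy, scipy, OpenCV 4.12 (cv2) and the standard library are available. Lean on these libraries where they do the work, as an engineer would, in place of code of your own. Each camera call takes 0.05 s, during which the arm holds its last target.

## Task

Stand the toppled limit-switch stand upright on its freshly glued foot, between the two pads of the ratchet bar clamp that lies on the bench, and let go of it. Then pump the clamp's trigger against its handle, never pushing the bar or the far jaw by hand, until both pads bear snugly on the foot, without crushing the plastic. Finish still squeezing the trigger, so that the foot stays gripped while the glue grabs, and leave the pulley, the motor and the bearing where they are.

Things in the scene. Friction and masses are not known exactly. Their poses are not given: they have to be found in the camera images.
- stand: Limit-switch stand, 156 mm tall, 0.2-0.35 kg. Origin: centre of the foot's underside; z runs up the post, x across its depth, y its width. Black plastic foot 40 (x) x 50 (y) x 36 mm, two halves glued along a seam across x, so it is squeezed along x. Aluminium post 22 x 22 mm. At the start it lies level on a 50 mm wide face (x vertical, origin 20 mm above the bench), top away from the clamp.
- switch_box (a point): Middle of the stand's grey switch box, on its axis 116 mm above the foot's underside. The box is 40 (stand x) x 34 (stand y) x 48 mm and good to grip across its 34 mm width; a steel roller 12 mm wide stands 16 mm above its top.
- clamp: Loose grey smooth nylon one-hand ratchet bar clamp, 0.75 kg, lying flat; it slides easily. Origin: at bench level under the bar's centre line; x along the bar towards the far jaw, y towards the handle's end. Head x -45 to 10, y -34 to 26, 36 mm high. Jaws reach to y -80, 34 mm high; pad centres at y -55. Toothed steel bar y -8 to 10, z 16 to 22 mm, sticks out of the head on both sides.
- grip (a point): Where to take the clamp's handle and trigger together from above: midway between the handle's back and the free trigger's front, 25 mm above the bench (in the clamp frame x -19, y 74). They are squeezed along the clamp's x: 62 mm wide with the trigger free, 31 mm fully squeezed. Handle: flat-sided bar x -50 to -30, y 24 to 118, z 0 to 32 mm; the trigger stands on its +x side.
- head_pad: Stiff rubber pad of the head's own jaw, 34 mm wide (y), z 2 to 33 mm. Origin at bench level on its pressing face, which looks to the clamp's +x, 22 mm ahead of the clamp's origin along x.
- far_pad: Soft rubber pad of the far jaw, 34 mm wide (y), z 2 to 33 mm, 14 mm thick. Origin at bench level on its pressing face, which looks to the clamp's -x, towards the head pad. It yields like a spring along x, 12 N per mm, up to 10 mm.
- bar: Steel bar of the clamp with the far jaw on its end; same axes as the clamp, moved along x by the jaw opening. Not to be touched by the robot.
- trigger: Black trigger lever, a gently bowed blade 9 mm thick, z 3 to 31 mm. Origin at its pin (clamp x -8, y -26 mm, bench level); its y axis runs along the lever; the middle of its grip is at y 101 mm, its front face there at x 4.5 mm.
- trigger_angle (a joint): Trigger angle, rad: 0 free (sprung open), 0.31 squeezed to the stop. The spring presses on the fingers with 3 N when free, 8 N when squeezed; drawing the empty jaw adds 3 N. A full squeeze draws the far jaw in by about 8 mm (two teeth); let go, the jaw stays, easing back up to 4 mm (one tooth) under load. Pad pressure is about 2.8 times what the fingers press beyond spring and friction.
- jaw_opening (a joint): Distance in m between the two pad faces, unloaded (0 shut, grows as the far jaw moves out). With both pads on the 40 mm foot it reads 0.040; below that the far pad is being compressed by the difference (12 N per mm).
- pulley: Bystander: dark steel toothed pulley standing on its flange, 54 mm diameter, 28 mm high. Origin: centre of its underside.
- motor: Bystander: small square motor, 42 x 42 x 40 mm, with a 5 mm shaft 22 mm high on top. Origin: centre of its underside.
- bearing: Bystander: steel ball bearing lying flat, 40 mm diameter, 14 mm high. Origin: centre of its underside.
There are look-alikes about, which are no part of the job. Several things look just like the stand: the one meant starts farthest to the robot's right.

How it is judged:
By the outcome, as a careful person would: the job done as asked, in the order asked, and still so for the second after the job is handed in, while the arm keeps its last pose, push and grip.
It also fails if it takes over 58 s, if anything falls off the work surface, if the arm or the gripper's body presses on something with over 40 N, if the wrist force passes 120 N, or if a joint passes its speed limit or range.

## Working session

There is one attempt and no reset: what is moved stays moved. The work goes in short steps, Python scripts to look and compute and a tool call to move; the robot and the scene stay as the last step left them, time stands still between calls to the robot, and variables do not carry over. Pictures are saved under pics/ and viewed, and the job is handed in when it is done.

Besides the shell and the picture viewer there is one more tool, called after ">>>" as name(argument=value, ...), one argument or row to a line, values as JSON. move_arm: Moves the arm, as the interface text tells. Its arguments: {"type":"object","properties":{"motion":{"type":"array","items":{"type":"object","properties":{"grip":{"type":"number"},"dx":{"type":"number"},"dy":{"type":"number"},"dz":{"type":"number"},"roll":{"type":"number"}}}},"squeeze":{"type":"number"}},"required":["motion"]}

```bash
mkdir -p pics; python3 - <<'E'
from bench import r
import cv2,numpy as np
o=r.get_obs();print(o, r.hold_point_z)
for n in("scene","top"):
    s=r.snapshot(n);cv2.imwrite(f"pics/{n}0.png",s["img"]);print(n,s["intrinsics"],s["k1"],s["rvec"],s["tvec"])
E
```

```text
{'time': 0.0, 'joint_positions': array([-7.35675987e+01,  1.58466643e+01,  8.62933160e+01, -3.57808608e-04,
        7.79623510e+01, -6.93204841e+00]), 'joint_vel': array([ 0.03736796,  0.0250891 , -0.07590883,  0.11731933,  0.01644178,
       -0.03607215]), 'tau': array([ 1.82747852e-03, -4.04577649e+01, -2.37230551e+01,  7.06507824e-02,
        3.45541863e-02, -1.47178362e-04]), 'tcp_pos': array([ 227.87241677, -527.30873867,  204.62752737]), 'eef_rot': array([-1.79898375e+02, -1.20033218e-02,  2.33645140e+01]), 'contact_force': array([-0.14883672,  0.30360699, -0.60437962]), 'ft_torque': array([-0.05315639, -0.01129523,  0.05452529]), 'opening': 93.9312149573741} 18.8
scene [[536.24192459   0.         320.68358604]
 [  0.         536.24192459 245.87983031]
 [  0.           0.           1.        ]] -0.1003346262154543 [ 1.75184873  1.65039598 -0.76528802] [ -65.57286023 -304.20089114 1500.60316462]
top [[534.38129473   0.         318.44547497]
 [  0.         534.38129473 240.29554163]
 [  0.           0.           1.        ]] 0.050899204099876055 [ 2.16417008 -2.11741531  0.14920858] [  1.76556818 529.18873513 905.45848013]
```

View pics/scene0.png

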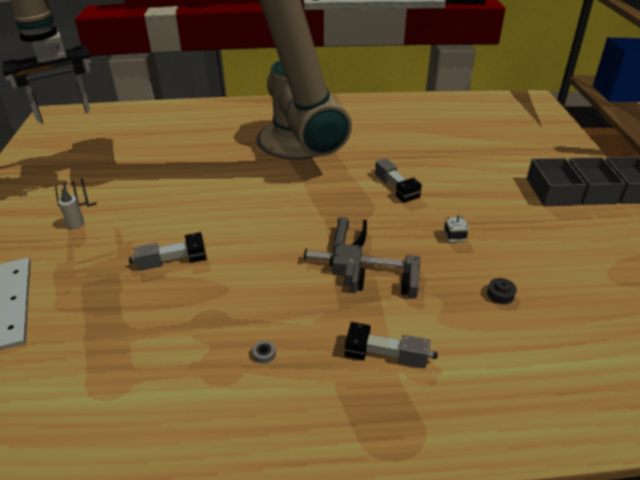

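View pics/top0.png

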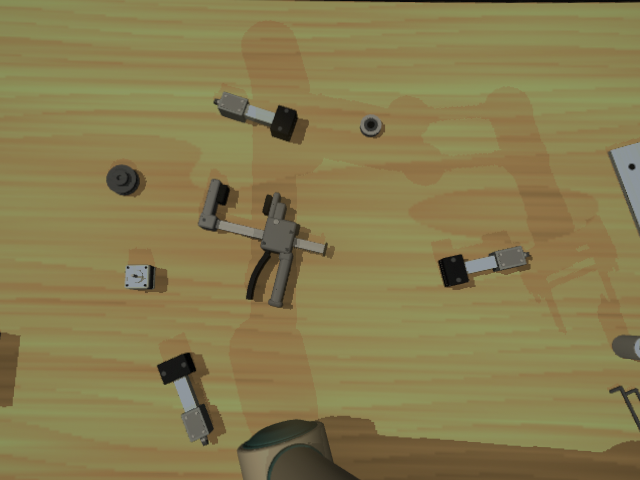

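Three stand look-alikes appear in the top view: A at (483,263), B at (255,115) and C at (187,395). Robot right (-y) should be image right, so A fits; I'll check that with the calibration and an enlarged crop.

```bash
cat > h.py <<'E'
import cv2,numpy as np
from bench import r
def cam(n):
    return r.snapshot(n)
def ray(s,px):
    K=s["intrinsics"];R=cv2.Rodrigues(np.array(s["rvec"],float))[0];t=np.array(s["tvec"],float).reshape(3)
    d=np.array([s["k1"],0,0,0,0],float)
    p=cv2.undistortPoints(np.array(px,float).reshape(-1,1,2),np.array(K,float),d).reshape(-1,2)
    return -R.T@t, (R.T@np.c_[p,np.ones(len(p))].T).T
def w(s,px,z):
    c,d=ray(s,px); return c+d*((z-c[2])/d[:,2])[:,None]
def proj(s,P):
    d=np.array([s["k1"],0,0,0,0],float)
    return cv2.projectPoints(np.array(P,float).reshape(-1,1,3),np.array(s["rvec"],float),np.array(s["tvec"],float),np.array(s["intrinsics"],float),d)[0].reshape(-1,2)
def crop(s,x0,y0,x1,y1,f,name):
    im=cv2.resize(s["img"][y0:y1,x0:x1],None,fx=f,fy=f,interpolation=cv2.INTER_CUBIC)
    cv2.imwrite("pics/"+name,im)
E
python3 - <<'E'
from h import *
s=cam("top");np.set_printoptions(suppress=True,precision=1)
print(w(s,[(483,263),(255,115),(187,395)],20)); print(ray(s,[(1,1)])[0])
crop(s,430,225,550,300,6,"A.png"); crop(s,190,170,340,315,5,"clamp.png")
s=cam("scene")
print(w(s,[(170,252)],20));print(ray(s,[(1,1)])[0])
crop(s,120,220,220,280,8,"A2.png"); crop(s,295,205,430,305,5,"clamp2.png")
E
```

```text
[[ 497.3 -280.3   20. ]
 [ 765.4  137.    20. ]
 [ 258.1  233.6   20. ]]
[390.3   3.9 973.4]
[[ 495.1 -275.1   20. ]]
[1340.4   -8.7  742.9]
```

View pics/A.png

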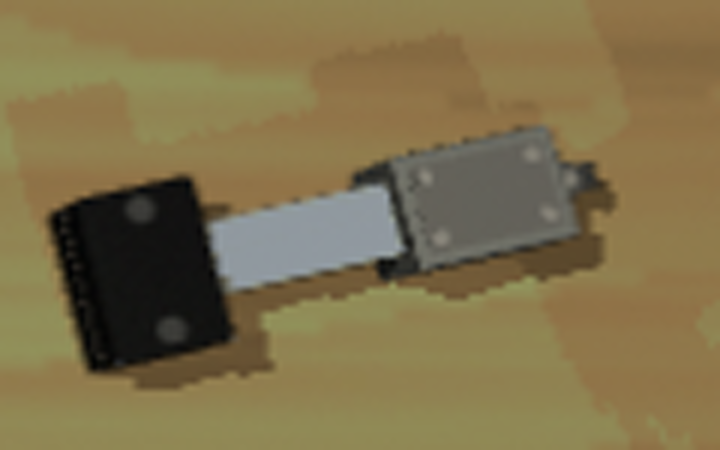

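View pics/A2.png

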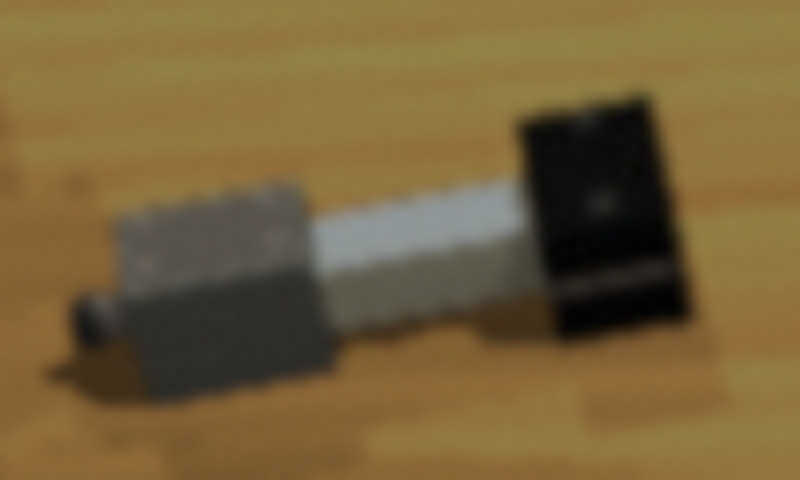

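View pics/clamp.png

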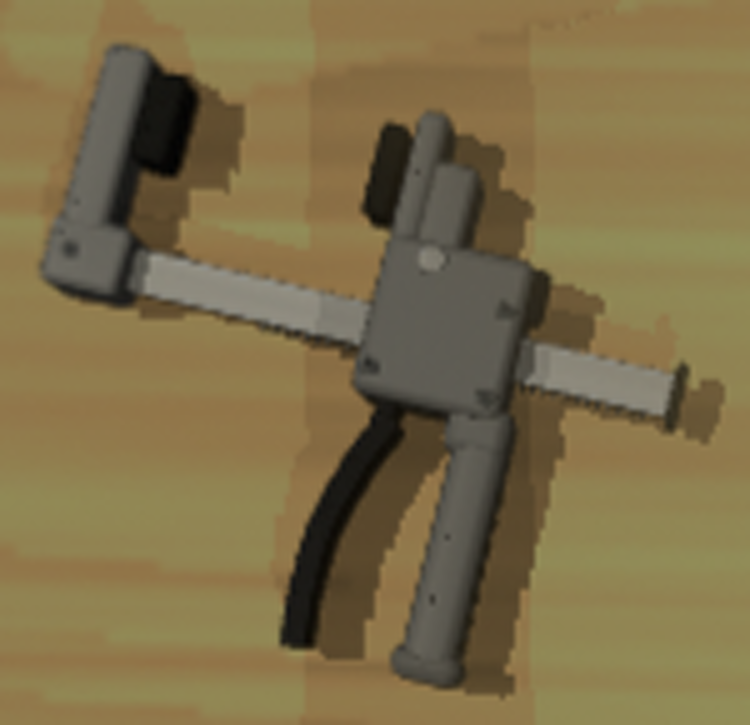

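View pics/clamp2.png

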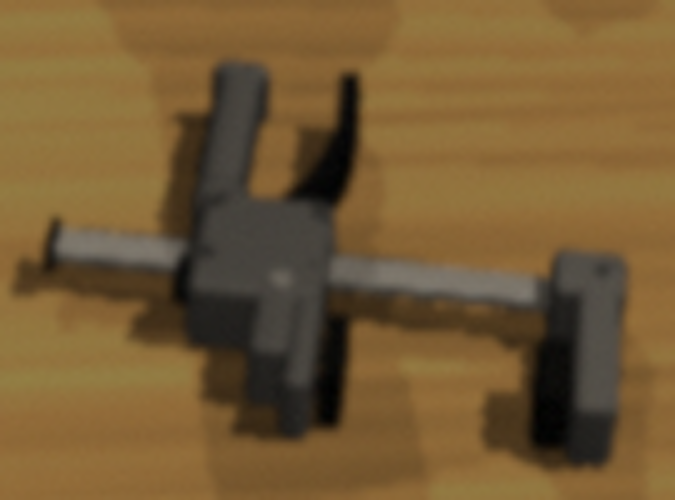

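A (top (483,263), scene (170,252)) lies at y≈-280, the farthest to the robot's right: it is black foot, aluminium post and grey box with roller, with the top pointing to -y, so A is the stand meant. Next I fit the poses and overlay them.

```bash
cat > fit.py <<'E'
from h import *
from scipy.optimize import least_squares
np.set_printoptions(suppress=True,precision=1)
def T(p,P):  # p x,y,yaw
    c,s=np.cos(p[2]),np.sin(p[2]);P=np.array(P,float)
    return np.c_[p[0]+c*P[:,0]-s*P[:,1],p[1]+s*P[:,0]+c*P[:,1],P[:,2]]
def fit(s,P,px,p0):
    f=lambda p:(proj(s,T(p,P))-px).ravel()
    o=least_squares(f,p0,x_scale=[10,10,.1]);return o.x,o.fun.reshape(-1,2)
def draw(s,img,p,segs,off,f,col):
    for a,b in segs:
        q=(proj(s,T(p,[a,b]))-off)*f+f/2
        cv2.line(img,tuple(int(v) for v in q[0]),tuple(int(v) for v in q[1]),col,1)
def rect(x0,x1,y0,y1,z):
    c=[(x0,y0,z),(x1,y0,z),(x1,y1,z),(x0,y1,z)];return [(c[i],c[(i+1)%4]) for i in range(4)]
def clampsegs(op):
    S=rect(-45,10,-34,26,36)+rect(-50,-30,24,118,32)+rect(10,22,-72,-38,33)+[((-100,-8,22),(22+op,-8,22)),((-100,10,22),(22+op,10,22))]
    S+=rect(22+op,36+op,-72,-38,33)+[((0,-80,34),(50+op,-80,34))]
    return S
# stand lying: local frame a along axis (foot->top), b width
standsegs=rect(0,36,-25,25,40)+rect(0,36,-25,25,0)+rect(92,140,-17,17,40)+rect(36,92,-11,11,31)+rect(140,156,-6,6,26)
E
cat > f1.py <<'E'
from fit import *
s=cam("top");s2=cam("scene")
cp=np.array([(355,390),(507,417),(538,266),(390,235)])/5+[190-.5,170-.5]+.1
pc,e=fit(s,[(10,26,36),(-45,26,36),(-45,-34,36),(10,-34,36)],cp,[500,100,1.4]);print("clamp",pc[:2],np.degrees(pc[2]),e)
sp=np.array([(192,177),(232,330),(388,163),(548,127),(580,235),(420,272)])/6+[430-.5,225-.5]+.1
ps,e=fit(s,[(36,25,40),(36,-25,40),(92,17,40),(140,17,40),(140,-17,40),(92,-17,40)],sp,[500,-240,-1.4]);print("stand",ps[:2],np.degrees(ps[2]),e)
# far jaw opening guess from far pad face crop (142,165)->z33
q=w(s,[(190-.5+133/5,170-.5+170/5),(190-.5+155/5,170-.5+75/5)],33);
c,sn=np.cos(pc[2]),np.sin(pc[2]);d=q[:,:2]-pc[:2];print("farpad cl x,y",d@[c,sn],d@[-sn,c])
op=(d@[c,sn]).mean()-14-22
op=85
for ss,n,o1,o2 in((s,"t",(190,170,340,315),(430,225,550,300)),(s2,"s",(295,205,430,305),(120,220,220,280))):
    for o,p,sg,k in((o1,pc,clampsegs(op),"c"),(o2,ps,standsegs,"a")):
        f=5 if k=="c" else 6
        im=cv2.resize(ss["img"][o[1]:o[3],o[0]:o[2]],None,fx=f,fy=f,interpolation=cv2.INTER_CUBIC)
        draw(ss,im,p,sg,np.array(o[:2]),f,(0,0,255));cv2.imwrite(f"pics/ov_{n}{k}.png",im)
E
python3 f1.py
```

```text
clamp [536.8 101.4] 80.02916715135257 [[-0.2  0.8]
 [-0.2  1.3]
 [ 0.5 -1.2]
 [-0.1 -0.9]]
stand [ 479.1 -208.3] -76.89264833920286 [[-0.  -1. ]
 [ 0.4  1.5]
 [-0.1 -0.8]
 [ 0.2 -0.4]
 [ 0.   0.6]
 [-0.5  0.1]]
farpad cl x,y [105.5 105.5] [-38.4 -74.1]
```

```bash
cd pics; python3 -c "
import cv2,numpy as np
def pad(i,h,w):
    o=np.zeros((h,w,3),np.uint8);i=i[:h,:w];o[:i.shape[0],:i.shape[1]]=i;return o
a=cv2.imread('ov_tc.png');cv2.imwrite('ov1.png',a)
b=np.vstack([pad(cv2.imread('ov_ta.png'),300,800)[:300] if 0 else cv2.resize(cv2.imread('ov_ta.png'),None,fx=.8,fy=.8),]);cv2.imwrite('ov2.png',cv2.imread('ov_ta.png'))
"
```

```text
(no output)
```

View pics/ov_tc.png

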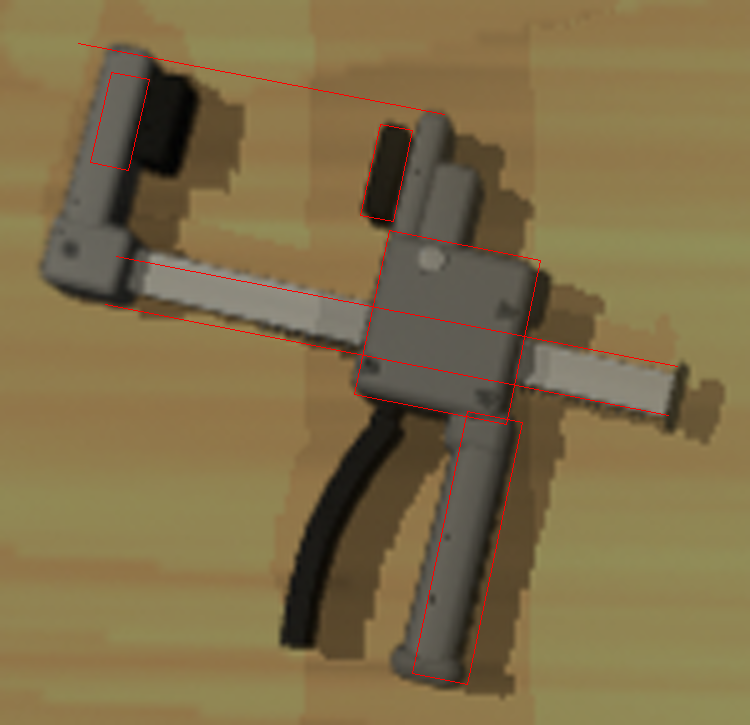

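View pics/ov_ta.png

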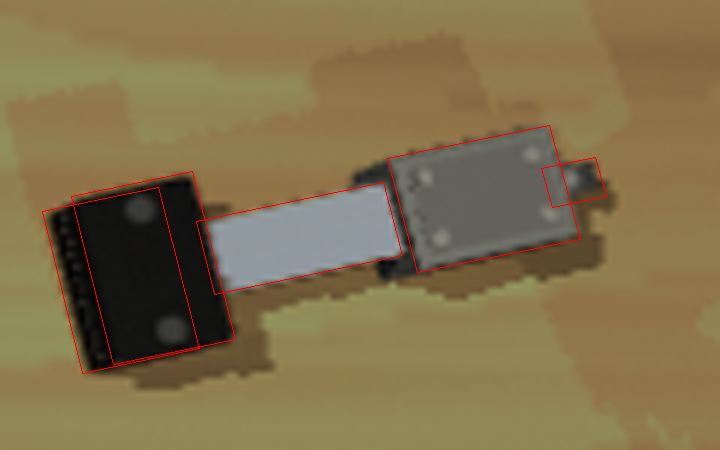

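View pics/ov_sc.png

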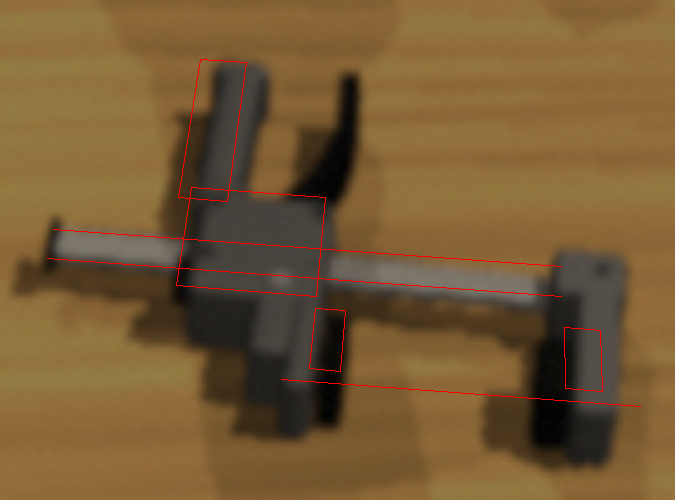

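View pics/ov_sa.png

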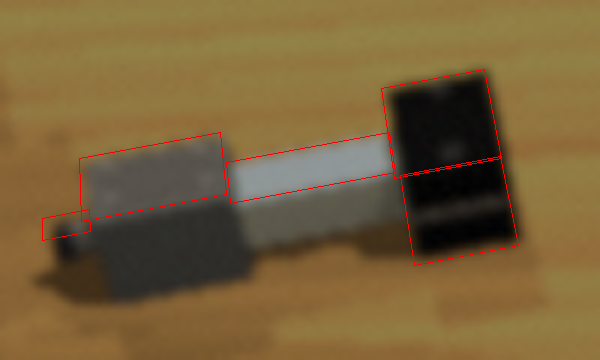

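```bash
python3 - <<'E'
from fit import *
s=cam("top")
crop(s,192,172,272,232,10,"z1.png");crop(s,235,185,335,260,8,"z2.png");crop(s,235,240,315,312,8,"z3.png")
E
```

```text
(no output)
```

View pics/z1.png

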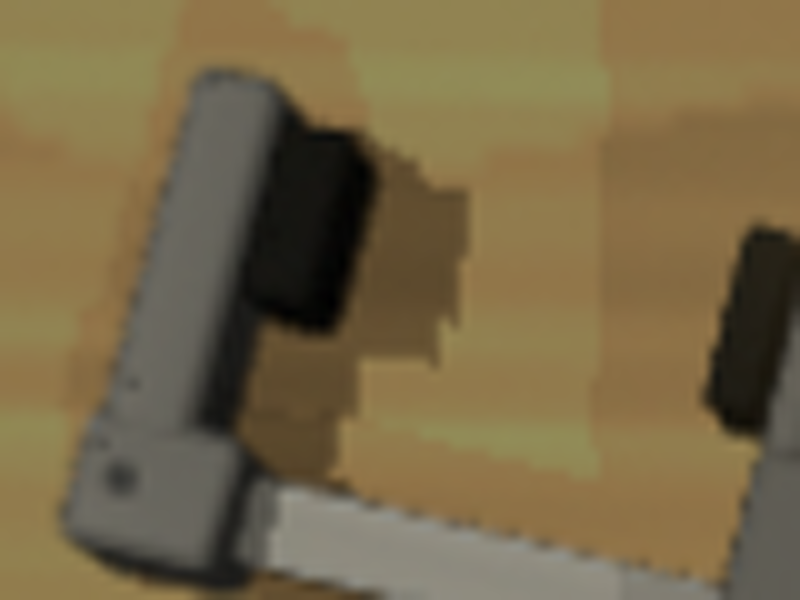

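View pics/z2.png

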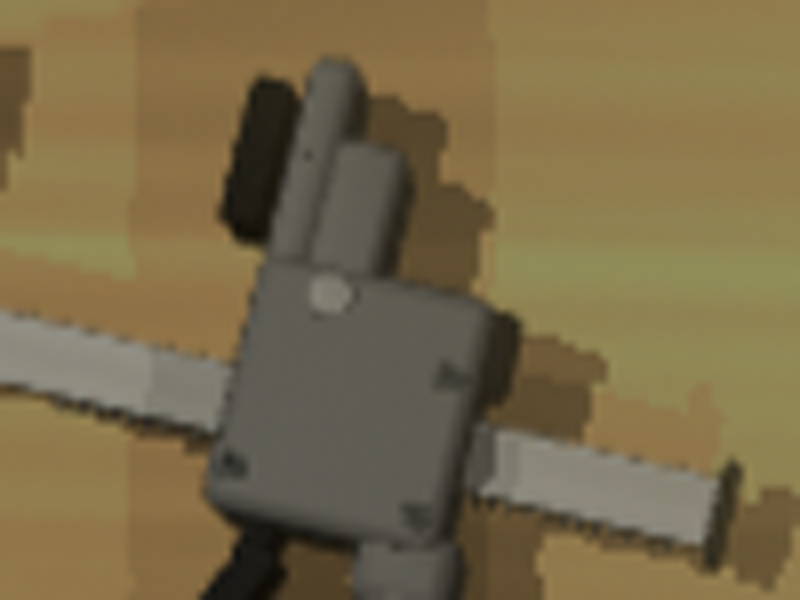

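View pics/z3.png

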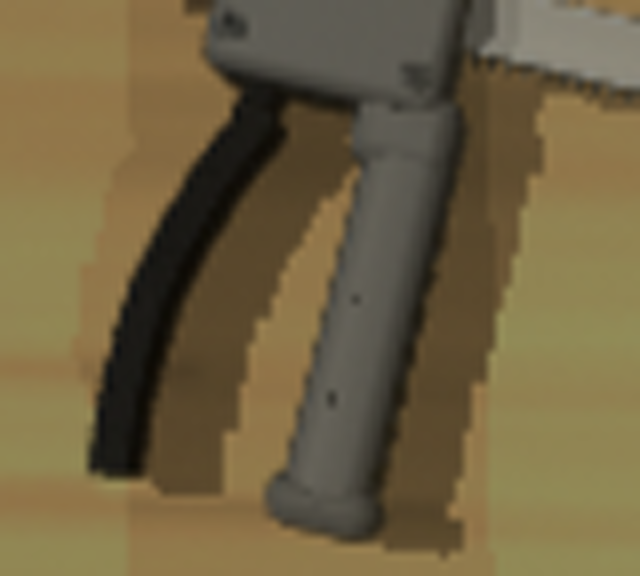

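```bash
cat > f2.py <<'E'
from fit import *
s=cam("top")
C=[]
def a(off,sc,z,ax,val,*pts):
    for p in pts: C.append(((p[0]/sc+off[0]-.5+.5/sc,p[1]/sc+off[1]-.5+.5/sc),z,ax,val))
z1=(192,172);z2=(235,185);z3=(235,240)
a(z2,8,36,0,10,(237,380));a(z2,8,36,0,-45,(468,420));a(z2,8,36,1,26,(330,518));a(z2,8,36,1,-34,(375,278))
a(z2,8,22,1,-8,(60,322),(190,360),(560,438),(680,468));a(z1,10,22,1,-8,(330,490),(550,548))
a(z2,8,19,1,10,(60,390),(190,425),(560,505),(690,540))
a(z3,8,24,0,-30,(335,260),(310,390));a(z3,8,6,0,-50,(425,290),(395,420))
a(z1,10,34,1,-80,(235,73));a(z2,8,34,1,-80,(338,58))
a(z2,8,33,0,22,(240,150))
Wp=np.array([w(s,[c[0]],c[1])[0,:2] for c in C]);ax=np.array([c[2] for c in C]);val=np.array([c[3] for c in C])
def loc(p,q):
    c,n=np.cos(p[2]),np.sin(p[2]);d=q-p[:2];return np.c_[d@[c,n],d@[-n,c]]
f=lambda p:loc(p,Wp)[np.arange(len(C)),ax]-val
o=least_squares(f,[537,101,1.38],x_scale=[10,10,.1],loss="soft_l1");p=o.x
print(p[:2],np.degrees(p[2]),f(p))
def L(off,sc,z,*pts):
    return loc(p,w(s,[(x/sc+off[0]-.45,y/sc+off[1]-.45) for x,y in pts],z)[:,:2])
print("far pad face z33/z2",L(z1,10,33,(360,150),(325,310)),L(z1,10,2,(375,180),(338,320)))
print("jaw end/back",L(z1,10,34,(265,200),(150,250)))
print("head pad",L(z2,8,33,(240,150),(260,80),(245,240)))
print("trig tip",L(z3,8,31,(90,470),(145,475),(110,330)), "handle end",L(z3,8,20,(325,535)))
print("grip",T(p,[(-19,74,25)]))
np.save("pc.npy",p)
o=(190,170,340,315)
im=cv2.resize(s["img"][o[1]:o[3],o[0]:o[2]],None,fx=5,fy=5,interpolation=cv2.INTER_CUBIC)
draw(s,im,p,clampsegs(70),np.array(o[:2]),5,(0,0,255));cv2.imwrite("pics/ov3.png",im)
E
python3 f2.py
```

```text
[538.5 103.1] 78.21297914692103 [-2.4  0.5 -2.8  2.5 -0.   1.8  0.3  0.9 -0.5  0.9 -3.3 -2.2 -3.2 -2.1
  0.7 -0.7  1.1  0.8  2.9  1.1 -2. ]
far pad face z33/z2 [[ 92.4 -68.6]
 [ 91.2 -38.6]] [[ 95.5 -70. ]
 [ 95.6 -42.7]]
jaw end/back [[106.5 -55.6]
 [124.3 -42. ]]
head pad [[ 20.  -53.7]
 [ 19.5 -70.3]
 [ 14.  -33.9]]
trig tip [[ 11.4 118.6]
 [ -0.6 117. ]
 [ 14.6  87.9]] handle end [[-41.2 120.7]]
grip [[462.2  99.6  25. ]]
```

View pics/ov3.png

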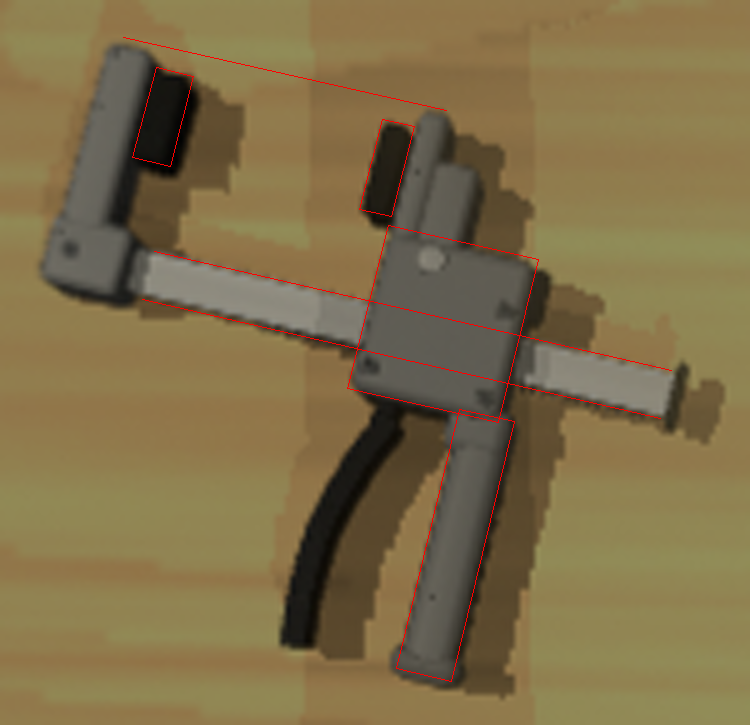

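```bash
cat > plan.py <<'E'
import sys,json,numpy as np
from bench import r
def plan(tgt,yaw,n,start=None):
    o=r.get_obs();p=np.array(o["tcp_pos"]);y=o["eef_rot"][2]
    if start is not None:p=np.array(start[:3],float);y=start[3]
    dy=(yaw-y+180)%360-180
    rows=[]
    for k in range(n):
        m=n-k
        yr=np.radians(y);d=(np.array(tgt)-p)/m
        c,s=np.cos(yr),np.sin(yr)
        row=dict(dx=round((c*d[0]+s*d[1])/40,2),dy=round((s*d[0]-c*d[1])/40,2),dz=round(-d[2]/40,2),roll=round(-np.radians(dy/n),3))
        rows.append(row)
        p=p+d;y+=dy/n
    print("at",np.round(o["tcp_pos"],1),np.round(o["eef_rot"],1),"t",round(o["time"],2),"F",np.round(o["contact_force"],1),"op",round(o["opening"],1),"dyaw",round(dy,1))
    for q in rows: print(json.dumps(q))
if __name__=="__main__":
    a=[float(v) for v in sys.argv[1:]]
    plan(a[:3],a[3],int(a[4]))
E
python3 plan.py 505.4 -321.3 80 103.1 10
```

```text
at [ 228.  -527.8  205.3] [-180.    -0.    23.4] t 0.4 F [ 0.5 -0.8  0.5] op 94.0 dyaw 79.7
{"dx": 0.84, "dy": -0.2, "dz": 0.31, "roll": -0.139}
{"dx": 0.86, "dy": -0.08, "dz": 0.31, "roll": -0.139}
{"dx": 0.86, "dy": 0.04, "dz": 0.31, "roll": -0.139}
{"dx": 0.85, "dy": 0.16, "dz": 0.31, "roll": -0.139}
{"dx": 0.82, "dy": 0.28, "dz": 0.31, "roll": -0.139}
{"dx": 0.77, "dy": 0.39, "dz": 0.31, "roll": -0.139}
{"dx": 0.71, "dy": 0.49, "dz": 0.31, "roll": -0.139}
{"dx": 0.64, "dy": 0.58, "dz": 0.31, "roll": -0.139}
{"dx": 0.55, "dy": 0.67, "dz": 0.31, "roll": -0.139}
{"dx": 0.45, "dy": 0.74, "dz": 0.31, "roll": -0.139}
```

>>> move_arm(
  motion=[
    {"dx":0.84,"dy":-0.2,"dz":0.31,"roll":-0.139,"grip":1},
    {"dx":0.86,"dy":-0.08,"dz":0.31,"roll":-0.139,"grip":1},
    {"dx":0.86,"dy":0.04,"dz":0.31,"roll":-0.139,"grip":1},
    {"dx":0.85,"dy":0.16,"dz":0.31,"roll":-0.139,"grip":1},
    {"dx":0.82,"dy":0.28,"dz":0.31,"roll":-0.139,"grip":1},
    {"dx":0.77,"dy":0.39,"dz":0.31,"roll":-0.139,"grip":1},
    {"dx":0.71,"dy":0.49,"dz":0.31,"roll":-0.139,"grip":1},
    {"dx":0.64,"dy":0.58,"dz":0.31,"roll":-0.139,"grip":1},
    {"dx":0.55,"dy":0.67,"dz":0.31,"roll":-0.139,"grip":1},
    {"dx":0.45,"dy":0.74,"dz":0.31,"roll":-0.139,"grip":1},
  ],
)

```text
time: 1.65
tcp_pos: [509.5, -314.7, 78.9]
eef_rot: [179.9, 0.4, 105.3]
contact_force: [-0.2, -0.6, -0.2]
opening: 93.9
```

```bash
python3 plan.py 505.4 -321.3 30 103.1 3
```

```text
at [ 509.5 -314.7   78.9] [179.9   0.4 105.3] t 1.65 F [-0.2 -0.6 -0.2] op 93.9 dyaw -2.2
{"dx": -0.04, "dy": -0.05, "dz": 0.41, "roll": 0.013}
{"dx": -0.04, "dy": -0.05, "dz": 0.41, "roll": 0.013}
{"dx": -0.04, "dy": -0.05, "dz": 0.41, "roll": 0.013}
```

Tracking is good. I descend to TCP z≈5.

>>> move_arm(
  motion=[
    {"dx":-0.04,"dy":-0.05,"dz":0.41,"roll":0.013},
    {"dx":-0.04,"dy":-0.05,"dz":0.41,"roll":0.013},
    {"dx":-0.04,"dy":-0.05,"dz":0.41,"roll":0.013},
    {"dz":0.3},
    {"dz":0.2},
    {"dz":0},
  ],
)

```text
invalid input at $.motion[0]: expected keys grip, dx, dy, dz, roll
```

```bash
python3 plan.py 505.4 -321.3 4.5 103.1 1; python3 - <<'E'
from fit import *
s=cam("top");crop(s,420,215,560,320,5,"g1.png")
E
```

```text
at [ 509.5 -314.7   78.9] [179.9   0.4 105.3] t 1.65 F [-0.2 -0.6 -0.2] op 93.9 dyaw -2.2
{"dx": -0.13, "dy": -0.14, "dz": 1.86, "roll": 0.039}
```

View pics/g1.png

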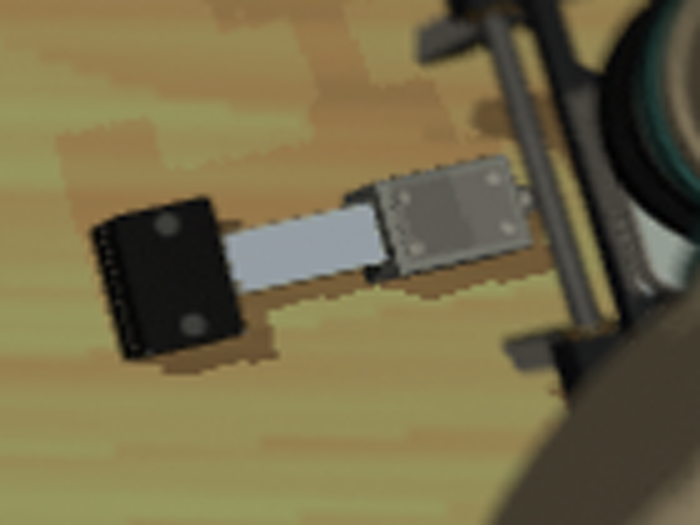

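All row keys are required; nothing moved. The fingers, at crop (450,40) and (530,350), straddle the box at (450,215).

>>> move_arm(
  motion=[
    {"dx":-0.04,"dy":-0.05,"dz":0.41,"roll":0.013,"grip":1},
    {"dx":-0.04,"dy":-0.05,"dz":0.41,"roll":0.013,"grip":1},
    {"dx":-0.04,"dy":-0.05,"dz":0.41,"roll":0.013,"grip":1},
    {"dx":0,"dy":0,"dz":0.3,"roll":0,"grip":1},
    {"dx":0,"dy":0,"dz":0.2,"roll":0,"grip":1},
    {"dx":0,"dy":0,"dz":0,"roll":0,"grip":1},
  ],
)

```text
time: 2.45
tcp_pos: [507.8, -318.3, 4.9]
eef_rot: [179.8, 0.2, 103.2]
contact_force: [0.2, -0.1, 0.1]
opening: 93.8
```

```bash
python3 plan.py 505.4 -321.3 4.5 103.1 1
```

```text
at [ 507.8 -318.3    4.9] [179.8   0.2 103.2] t 2.45 F [ 0.2 -0.1  0.1] op 93.8 dyaw -0.1
{"dx": -0.06, "dy": -0.08, "dz": 0.01, "roll": 0.002}
```

>>> move_arm(
  motion=[
    {"dx":-0.06,"dy":-0.08,"dz":0,"roll":0,"grip":0.45},
    {"dx":0,"dy":0,"dz":0,"roll":0,"grip":0.45},
    {"dx":0,"dy":0,"dz":0,"roll":0,"grip":0.2},
    {"dx":0,"dy":0,"dz":0,"roll":0,"grip":0.2},
    {"dx":0,"dy":0,"dz":0,"roll":0,"grip":0.2},
    {"dx":0,"dy":0,"dz":0,"roll":0,"grip":0.2},
  ],
  squeeze=8,
)

```text
time: 3.2
tcp_pos: [506.2, -322.5, 6.8]
eef_rot: [179.7, 0.4, 103.2]
contact_force: [-0.3, 0.6, 0.1]
opening: 36.9
```

>>> move_arm(
  motion=[
    {"dx":0,"dy":0,"dz":0,"roll":0,"grip":0.2},
    {"dx":0.12,"dy":0,"dz":-0.36,"roll":0,"grip":0.2},
    {"dx":0.14,"dy":0,"dz":-0.36,"roll":0,"grip":0.2},
    {"dx":0.22,"dy":0,"dz":-0.32,"roll":0,"grip":0.2},
    {"dx":0.22,"dy":0,"dz":-0.32,"roll":0,"grip":0.2},
    {"dx":0.3,"dy":0,"dz":-0.3,"roll":0,"grip":0.2},
    {"dx":0.3,"dy":0,"dz":-0.3,"roll":0,"grip":0.2},
    {"dx":0,"dy":0,"dz":0,"roll":0,"grip":0.2},
  ],
)

```text
time: 4.2
tcp_pos: [492.4, -266.7, 91.0]
eef_rot: [179.7, 0.4, 103.3]
contact_force: [0.3, 0.6, -2.1]
opening: 34.1
```

```bash
python3 plan.py 505.4 -321.3 4.5 103.1 1; python3 - <<'E'
from fit import *
s=cam("scene");crop(s,60,120,260,300,4,"g2.png")
E
```

```text
at [ 492.4 -266.7   91. ] [179.7   0.4 103.3] t 4.2 F [ 0.3  0.6 -2.1] op 34.1 dyaw -0.2
{"dx": -1.4, "dy": 0.0, "dz": 2.16, "roll": 0.003}
```

View pics/g2.png

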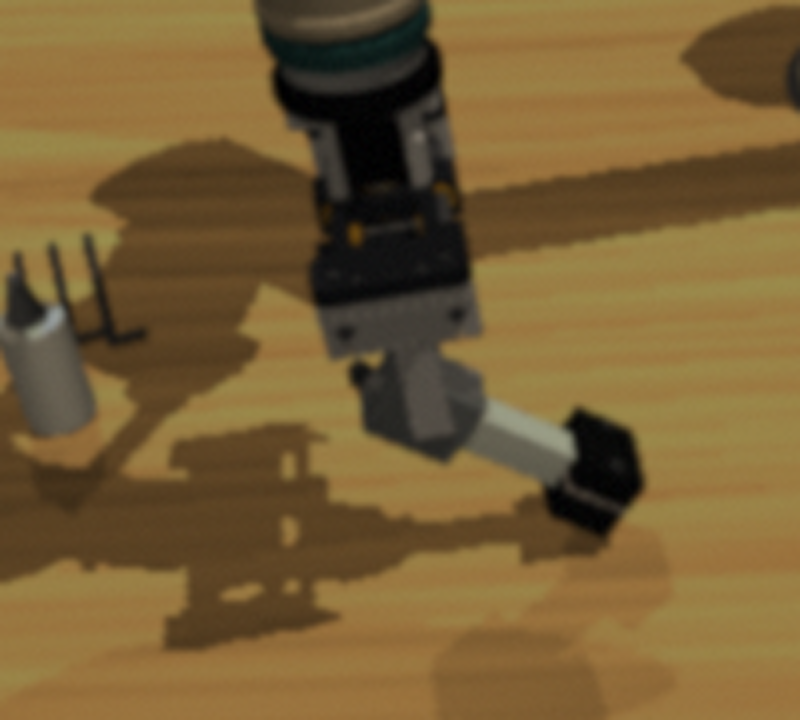

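The stand is tilted about 40° with the foot off the bench, held by pad friction. I lower the squeeze so that it swings down, staying near the bench.

>>> move_arm(
  motion=[
    {"dx":0.1,"dy":0,"dz":-0.3,"roll":0,"grip":0.2},
    {"dx":0.1,"dy":0,"dz":-0.3,"roll":0,"grip":0.2},
    {"dx":0,"dy":0,"dz":0,"roll":0,"grip":0.2},
    {"dx":0,"dy":0,"dz":0,"roll":0,"grip":0.2},
  ],
  squeeze=5,
)

```text
time: 4.75
tcp_pos: [490.1, -259.1, 115.2]
eef_rot: [179.8, 0.3, 103.2]
contact_force: [0.4, 0.1, -2.5]
opening: 33.7
```

```bash
python3 plan.py 505.4 -321.3 4.5 103.1 1; python3 - <<'E'
from fit import *
s=cam("scene");crop(s,60,120,260,300,4,"g3.png")
E
```

```text
at [ 490.1 -259.1  115.2] [179.8   0.3 103.2] t 4.75 F [ 0.4  0.1 -2.5] op 33.7 dyaw -0.1
{"dx": -1.6, "dy": 0.02, "dz": 2.77, "roll": 0.002}
```

View pics/g3.png

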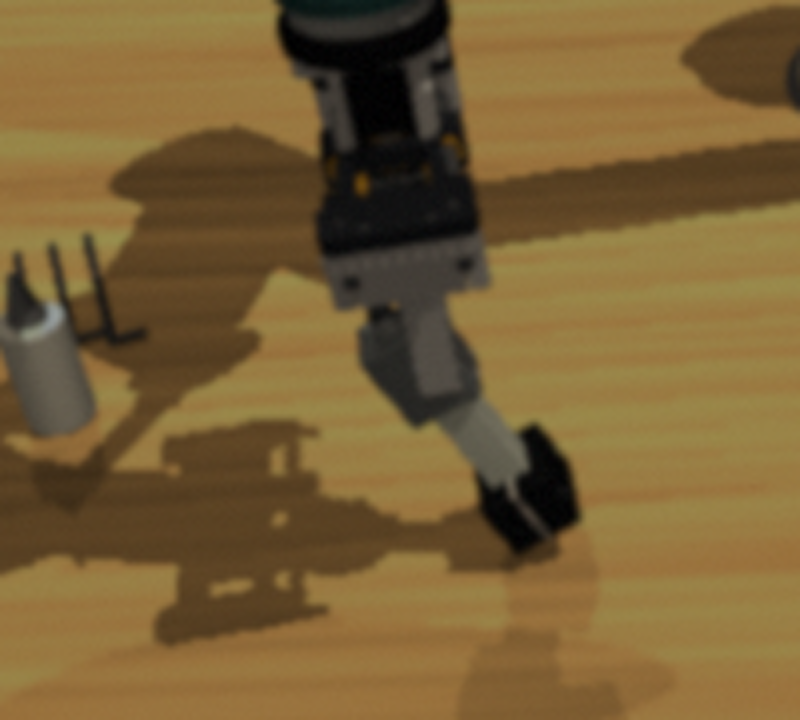

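>>> move_arm(
  motion=[
    {"dx":0,"dy":0,"dz":-0.3,"roll":0,"grip":0.2},
    {"dx":0,"dy":0,"dz":-0.3,"roll":0,"grip":0.2},
    {"dx":0,"dy":0,"dz":0,"roll":0,"grip":0.2},
    {"dx":0,"dy":0,"dz":0,"roll":0,"grip":0.2},
  ],
  squeeze=4,
)

```text
time: 5.3
tcp_pos: [490.0, -259.4, 140.8]
eef_rot: [179.8, 0.3, 103.2]
contact_force: [0.2, 0.5, -2.8]
opening: 33.8
```

```bash
python3 plan.py 505.4 -321.3 4.5 103.1 1; python3 - <<'E'
from fit import *
s=cam("scene");crop(s,60,120,260,300,4,"g4.png")
E
```

```text
at [ 490.  -259.4  140.8] [179.8   0.3 103.2] t 5.3 F [ 0.2  0.5 -2.8] op 33.8 dyaw -0.1
{"dx": -1.6, "dy": 0.02, "dz": 3.41, "roll": 0.002}
```

View pics/g4.png

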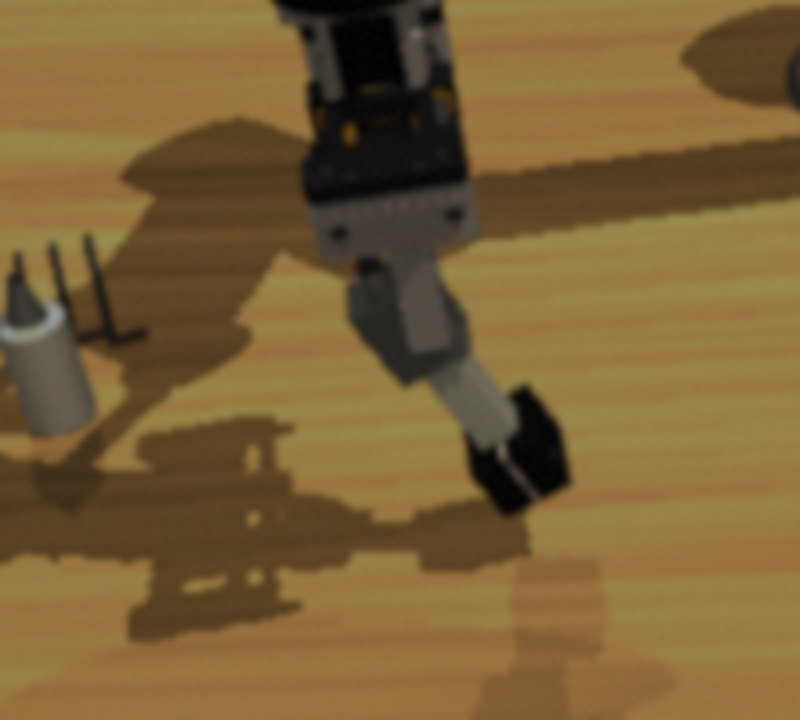

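>>> move_arm(
  motion=[
    {"dx":0,"dy":0,"dz":0.4,"roll":0,"grip":0.2},
    {"dx":0,"dy":0,"dz":0.3,"roll":0,"grip":0.2},
    {"dx":0,"dy":0,"dz":0.2,"roll":0,"grip":0.2},
    {"dx":0,"dy":0,"dz":0,"roll":0,"grip":0.2},
  ],
  squeeze=5,
)

```text
time: 5.85
tcp_pos: [490.1, -259.7, 101.6]
eef_rot: [179.8, 0.3, 103.2]
contact_force: [-0.3, -1.0, 0.3]
opening: 33.9
```

```bash
python3 plan.py 505.4 -321.3 4.5 103.1 1; python3 - <<'E'
from fit import *
s=cam("scene");crop(s,60,120,260,300,4,"g5.png")
E
```

```text
at [ 490.1 -259.7  101.6] [179.8   0.3 103.2] t 5.85 F [-0.3 -1.   0.3] op 33.9 dyaw -0.1
{"dx": -1.59, "dy": 0.02, "dz": 2.43, "roll": 0.002}
```

View pics/g5.png

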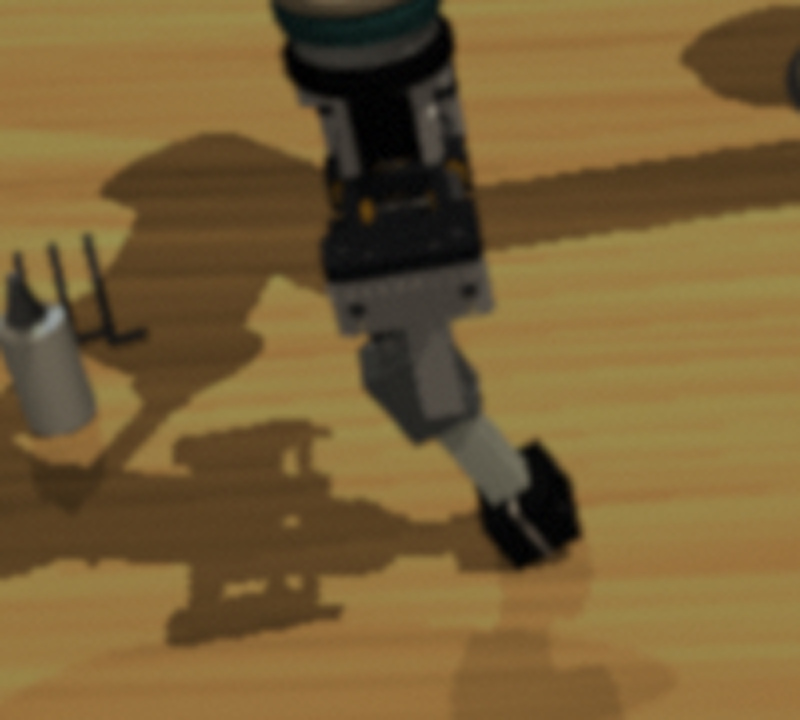

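The foot's edge touches the bench (force now near 0). I drive the tool towards the foot in an arc to finish standing it up.

>>> move_arm(
  motion=[
    {"dx":0.25,"dy":0,"dz":-0.06,"roll":0,"grip":0.2},
    {"dx":0.25,"dy":0,"dz":-0.04,"roll":0,"grip":0.2},
    {"dx":0.25,"dy":0,"dz":-0.02,"roll":0,"grip":0.2},
    {"dx":0.25,"dy":0,"dz":0,"roll":0,"grip":0.2},
    {"dx":0,"dy":0,"dz":0,"roll":0,"grip":0.2},
  ],
)

```text
time: 6.52
tcp_pos: [479.4, -216.4, 106.7]
eef_rot: [179.8, 0.2, 103.2]
contact_force: [0.8, -0.2, -2.0]
opening: 34.0
```

```bash
python3 plan.py 505.4 -321.3 4.5 103.1 1; python3 - <<'E'
from fit import *
s=cam("scene");crop(s,60,120,260,300,4,"g6.png")
E
```

```text
at [ 479.4 -216.4  106.7] [179.8   0.2 103.2] t 6.53 F [ 0.8 -0.2 -2. ] op 34.0 dyaw -0.1
{"dx": -2.7, "dy": 0.03, "dz": 2.55, "roll": 0.002}
```

View pics/g6.png

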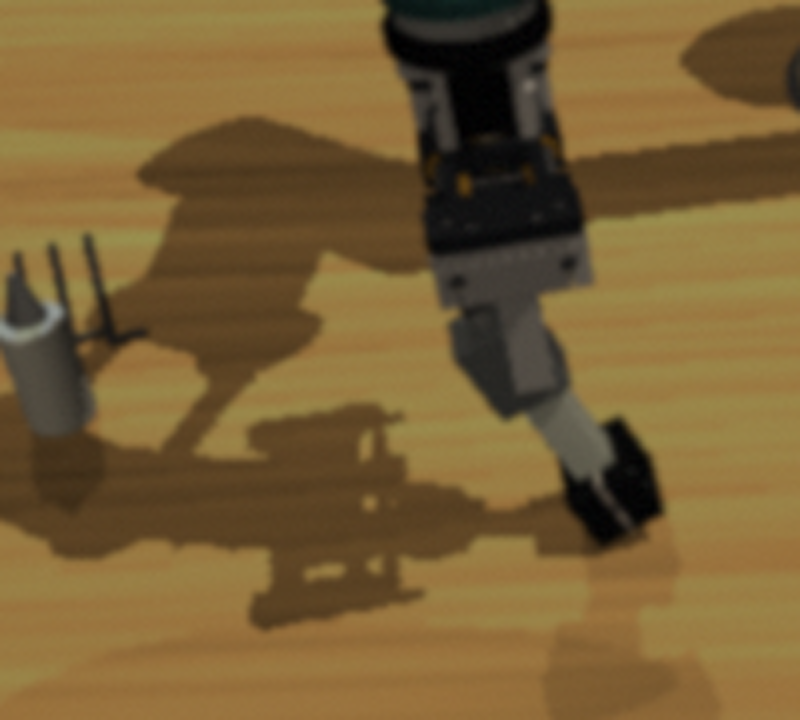

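Friction still holds the tilt at about 30°. I'll reduce the squeeze to 3 N near the bench, with jerks towards the foot side so that inertia helps it down.

>>> move_arm(
  motion=[
    {"dx":0,"dy":0,"dz":-0.1,"roll":0,"grip":0.2},
    {"dx":0,"dy":0,"dz":0,"roll":0,"grip":0.2},
    {"dx":0.7,"dy":0,"dz":0,"roll":0,"grip":0.2},
    {"dx":0,"dy":0,"dz":0,"roll":0,"grip":0.2},
    {"dx":0,"dy":0,"dz":0,"roll":0,"grip":0.2},
  ],
  squeeze=3,
)

```text
time: 7.2
tcp_pos: [474.7, -191.8, 111.3]
eef_rot: [179.7, 0.4, 103.2]
contact_force: [-0.1, -0.6, -3.1]
opening: 34.1
```

```bash
python3 plan.py 505.4 -321.3 4.5 103.1 1; python3 - <<'E'
from fit import *
s=cam("scene");crop(s,100,120,300,300,4,"g7.png")
E
```

```text
at [ 474.7 -191.8  111.3] [179.7   0.4 103.2] t 7.2 F [-0.1 -0.6 -3.1] op 34.1 dyaw -0.1
{"dx": -3.33, "dy": 0.01, "dz": 2.67, "roll": 0.001}
```

View pics/g7.png

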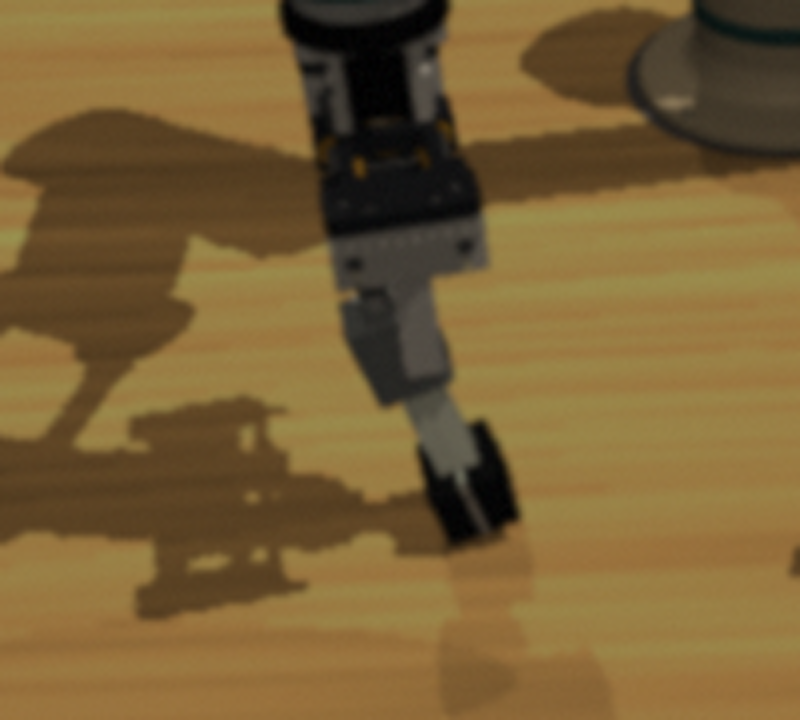

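Tilt is now about 22°. I repeat the jerk, then lower onto the foot's edge and drag.

>>> move_arm(
  motion=[
    {"dx":1,"dy":0,"dz":0,"roll":0,"grip":0.2},
    {"dx":0,"dy":0,"dz":0,"roll":0,"grip":0.2},
    {"dx":1,"dy":0,"dz":0,"roll":0,"grip":0.2},
    {"dx":0,"dy":0,"dz":0,"roll":0,"grip":0.2},
    {"dx":0,"dy":0,"dz":0.1,"roll":0,"grip":0.2},
    {"dx":0,"dy":0,"dz":0.1,"roll":0,"grip":0.2},
  ],
)

```text
time: 8.0
tcp_pos: [460.9, -119.4, 104.5]
eef_rot: [179.5, 0.8, 102.9]
contact_force: [-2.0, -0.1, 4.8]
opening: 34.7
```

```bash
python3 plan.py 505.4 -321.3 4.5 103.1 1; python3 - <<'E'
from fit import *
s=cam("scene");crop(s,140,120,340,300,4,"g8.png")
E
```

```text
at [ 460.9 -119.4  104.5] [179.5   0.8 102.9] t 8.0 F [-2.  -0.1  4.8] op 34.7 dyaw 0.2
{"dx": -5.17, "dy": -0.05, "dz": 2.5, "roll": -0.003}
```

View pics/g8.png

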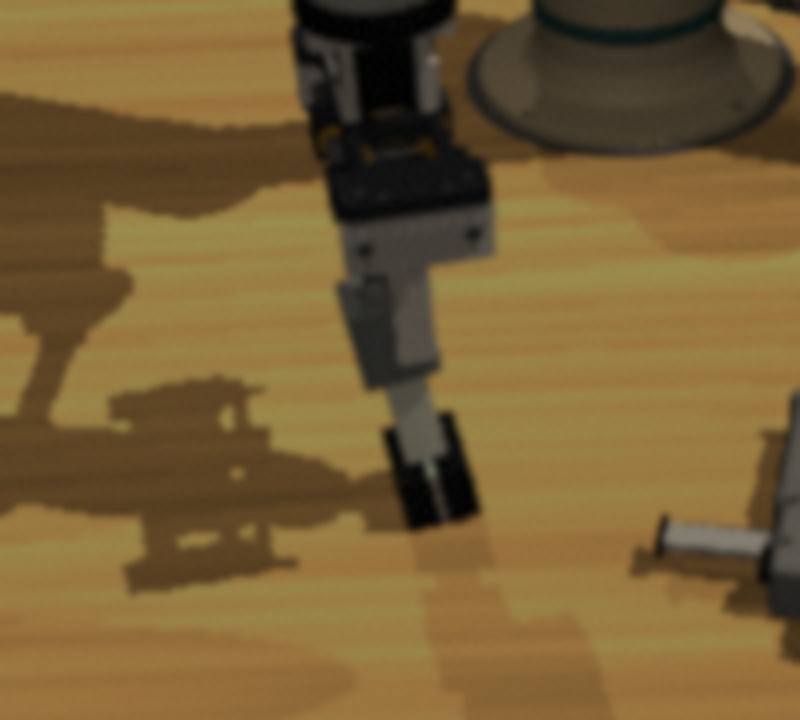

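Tilt is about 12°, foot edge on the bench. A short drag towards the foot should right it.

>>> move_arm(
  motion=[
    {"dx":0.2,"dy":0,"dz":0,"roll":0,"grip":0.2},
    {"dx":0.2,"dy":0,"dz":0.02,"roll":0,"grip":0.2},
    {"dx":0.2,"dy":0,"dz":0.05,"roll":0,"grip":0.2},
    {"dx":0,"dy":0,"dz":0.05,"roll":0,"grip":0.2},
    {"dx":0,"dy":0,"dz":0,"roll":0,"grip":0.2},
  ],
)

```text
time: 8.68
tcp_pos: [456.5, -95.9, 98.5]
eef_rot: [179.4, 0.9, 102.9]
contact_force: [-0.6, -1.6, -0.3]
opening: 34.4
```

```bash
python3 plan.py 505.4 -321.3 4.5 103.1 1; python3 - <<'E'
from fit import *
s=cam("scene");crop(s,140,120,340,300,4,"g9.png")
E
```

```text
at [456.5 -95.9  98.5] [179.4   0.9 102.9] t 8.68 F [-0.6 -1.6 -0.3] op 34.4 dyaw 0.2
{"dx": -5.77, "dy": -0.07, "dz": 2.35, "roll": -0.003}
```

View pics/g9.png

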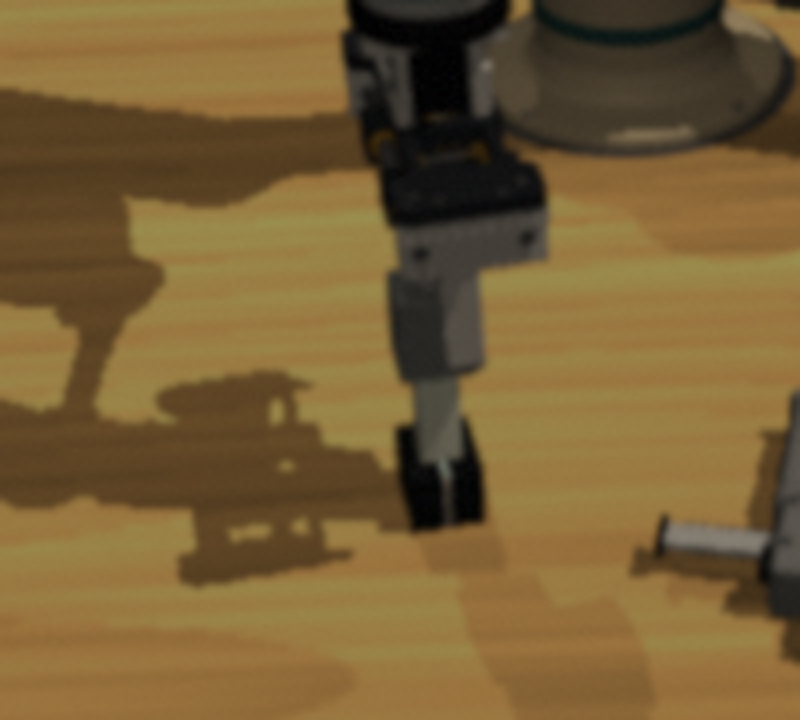

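Upright. I tighten the grip to 15 N, lift and carry it over the gap.

>>> move_arm(
  motion=[
    {"dx":0,"dy":0,"dz":0,"roll":0,"grip":0.2},
    {"dx":0,"dy":0,"dz":0,"roll":0,"grip":0.2},
    {"dx":0,"dy":0,"dz":-0.4,"roll":0,"grip":0.2},
    {"dx":0,"dy":0,"dz":-0.6,"roll":0,"grip":0.2},
    {"dx":0,"dy":0,"dz":-0.6,"roll":0,"grip":0.2},
    {"dx":0,"dy":0,"dz":-0.2,"roll":0,"grip":0.2},
  ],
  squeeze=15,
)

```text
time: 9.48
tcp_pos: [453.6, -93.5, 168.5]
eef_rot: [179.7, 0.5, 102.8]
contact_force: [0.3, -0.2, -2.5]
opening: 33.8
```

```bash
python3 plan.py 603 147 172 78.2 12
```

```text
at [453.6 -93.5 168.5] [179.7   0.5 102.8] t 9.47 F [ 0.3 -0.2 -2.5] op 33.8 dyaw -24.6
{"dx": 0.42, "dy": 0.41, "dz": -0.01, "roll": 0.036}
{"dx": 0.43, "dy": 0.4, "dz": -0.01, "roll": 0.036}
{"dx": 0.45, "dy": 0.38, "dz": -0.01, "roll": 0.036}
{"dx": 0.46, "dy": 0.37, "dz": -0.01, "roll": 0.036}
{"dx": 0.47, "dy": 0.35, "dz": -0.01, "roll": 0.036}
{"dx": 0.49, "dy": 0.33, "dz": -0.01, "roll": 0.036}
{"dx": 0.5, "dy": 0.32, "dz": -0.01, "roll": 0.036}
{"dx": 0.51, "dy": 0.3, "dz": -0.01, "roll": 0.036}
{"dx": 0.52, "dy": 0.28, "dz": -0.01, "roll": 0.036}
{"dx": 0.53, "dy": 0.26, "dz": -0.01, "roll": 0.036}
{"dx": 0.54, "dy": 0.24, "dz": -0.01, "roll": 0.036}
{"dx": 0.55, "dy": 0.22, "dz": -0.01, "roll": 0.036}
```

>>> move_arm(
  motion=[
    {"dx":0.42,"dy":0.41,"dz":-0.01,"roll":0.036,"grip":0.2},
    {"dx":0.43,"dy":0.4,"dz":-0.01,"roll":0.036,"grip":0.2},
    {"dx":0.45,"dy":0.38,"dz":-0.01,"roll":0.036,"grip":0.2},
    {"dx":0.46,"dy":0.37,"dz":-0.01,"roll":0.036,"grip":0.2},
    {"dx":0.47,"dy":0.35,"dz":-0.01,"roll":0.036,"grip":0.2},
    {"dx":0.49,"dy":0.33,"dz":-0.01,"roll":0.036,"grip":0.2},
    {"dx":0.5,"dy":0.32,"dz":-0.01,"roll":0.036,"grip":0.2},
    {"dx":0.51,"dy":0.3,"dz":-0.01,"roll":0.036,"grip":0.2},
    {"dx":0.52,"dy":0.28,"dz":-0.01,"roll":0.036,"grip":0.2},
    {"dx":0.53,"dy":0.26,"dz":-0.01,"roll":0.036,"grip":0.2},
    {"dx":0.54,"dy":0.24,"dz":-0.01,"roll":0.036,"grip":0.2},
    {"dx":0.55,"dy":0.22,"dz":-0.01,"roll":0.036,"grip":0.2},
  ],
)

```text
time: 10.98
tcp_pos: [602.6, 153.9, 156.5]
eef_rot: [-179.1, 0.3, 76.9]
contact_force: [0.3, 0.3, -1.7]
opening: 34.0
```

```bash
python3 plan.py 603 147 170 78.2 1; python3 - <<'E'
from fit import *
s=cam("scene");crop(s,270,100,470,300,4,"h1.png")
s=cam("top");crop(s,170,130,330,290,5,"h2.png")
E
```

```text
at [602.6 153.9 156.5] [-179.1    0.3   76.9] t 10.97 F [ 0.3  0.3 -1.7] op 34.0 dyaw 1.3
{"dx": -0.17, "dy": 0.05, "dz": -0.34, "roll": -0.023}
```

View pics/h1.png

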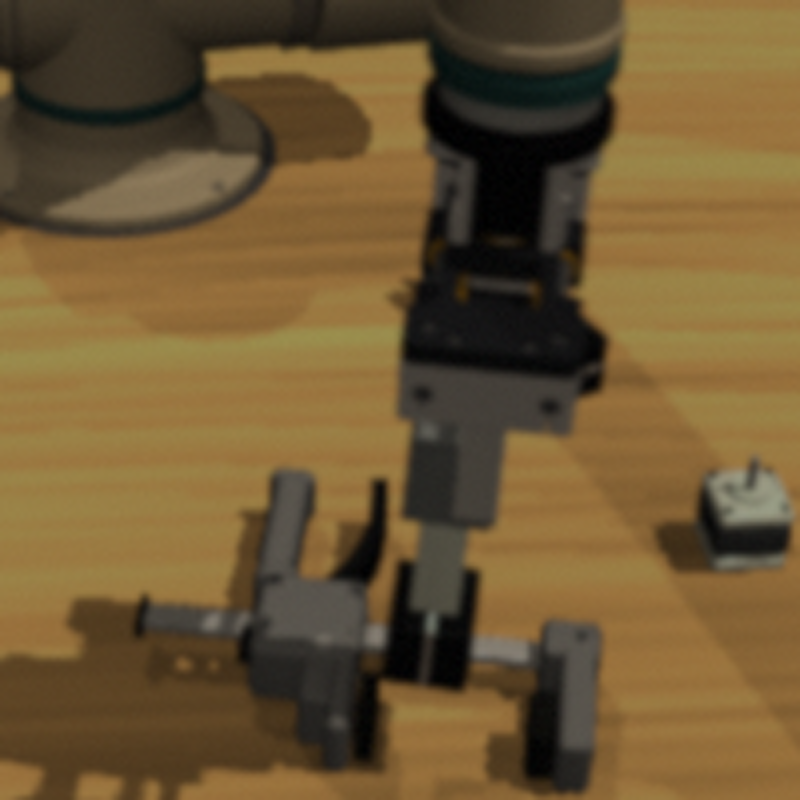

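View pics/h2.png

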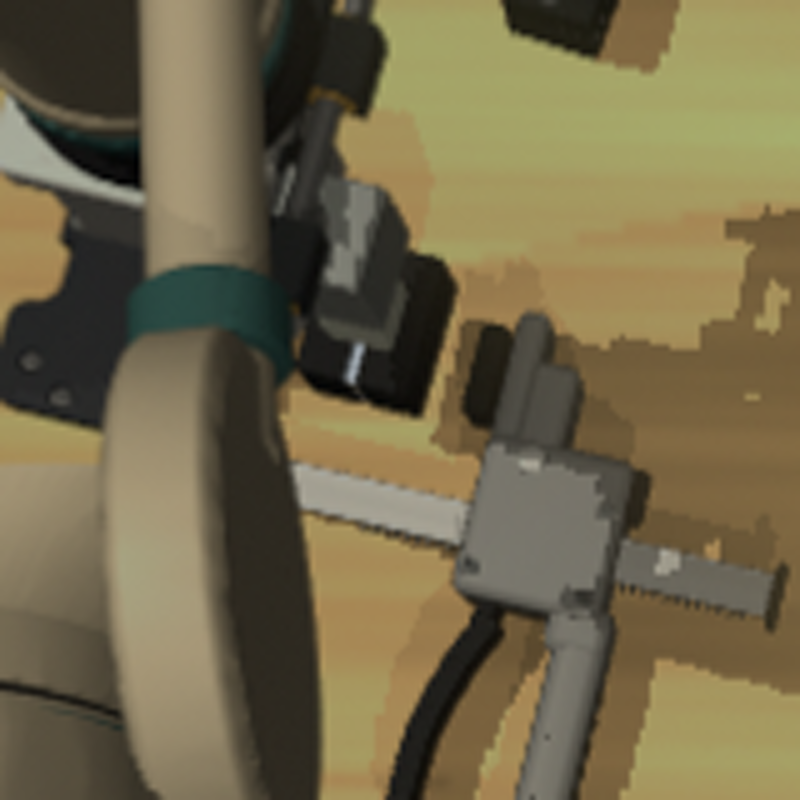

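```bash
cat > ovs.py <<'E'
from fit import *
import sys
def box(x0,x1,y0,y1,z0,z1):
    return rect(x0,x1,y0,y1,z0)+rect(x0,x1,y0,y1,z1)+[((x,y,z0),(x,y,z1)) for x in(x0,x1) for y in (y0,y1)]
def up(z): return box(-20,20,-25,25,z,z+36)+box(-20,20,-17,17,z+92,z+140)
def ov(cname,p,segs,o,f,name):
    s=cam(cname);im=cv2.resize(s["img"][o[1]:o[3],o[0]:o[2]],None,fx=f,fy=f,interpolation=cv2.INTER_CUBIC)
    for pp,sg,col in zip(p,segs,((0,0,255),(0,255,0))): draw(s,im,pp,sg,np.array(o[:2]),f,col)
    cv2.imwrite("pics/"+name,im)
E
python3 - <<'E'
from ovs import *
o=r.get_obs();t=o["tcp_pos"];y=np.radians(o["eef_rot"][2]);print(t)
p=(t[0],t[1],y);z=t[2]-98.5
pc=(537.5,102.5,np.radians(78.2))
ov("scene",[p,pc],[up(z),clampsegs(71)],(320,190,440,300),6,"h3.png")
ov("top",[p,pc],[up(z),clampsegs(71)],(200,160,320,260),6,"h4.png")
E
```

```text
[603.4 155.1 156.3]
```

View pics/h3.png

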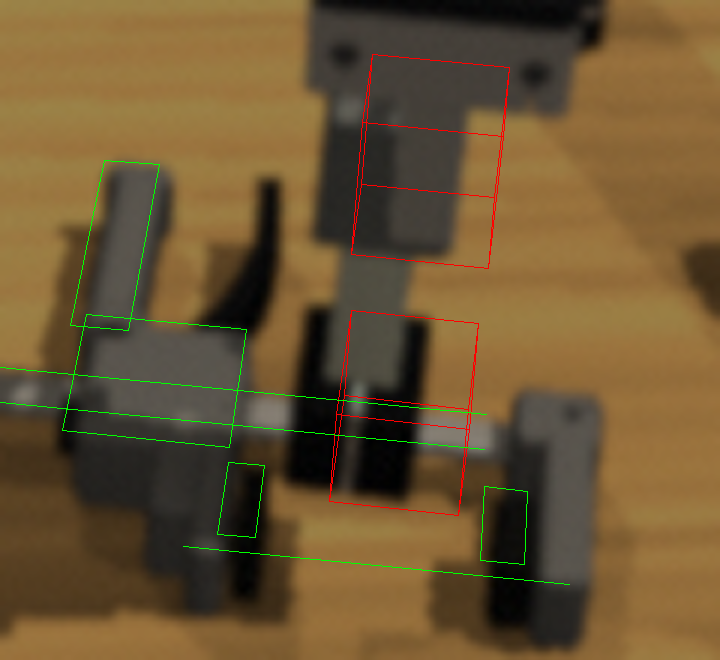

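View pics/h4.png

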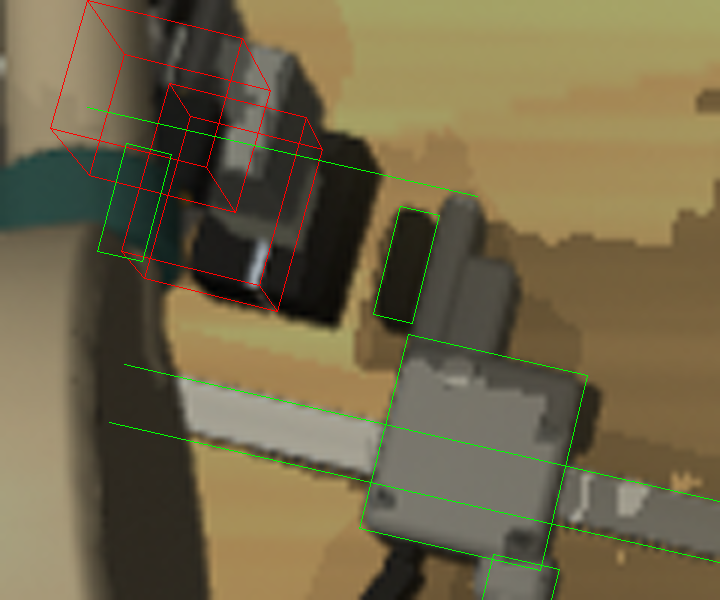

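The overlay shows the stand sits about 15 mm towards the head from the TCP: it slid in the pads during the drag. I correct for that and descend part-way.

>>> move_arm(
  motion=[
    {"dx":0.22,"dy":0.06,"dz":0.1,"roll":-0.023,"grip":0.2},
    {"dx":0,"dy":0,"dz":0.2,"roll":0,"grip":0.2},
    {"dx":0,"dy":0,"dz":0,"roll":0,"grip":0.2},
  ],
)

```text
time: 11.55
tcp_pos: [604.6, 159.4, 143.2]
eef_rot: [-179.0, 0.4, 78.4]
contact_force: [0.3, 0.7, -2.1]
opening: 33.6
```

```bash
python3 - <<'E'
from ovs import *
o=r.get_obs();t=o["tcp_pos"];y=np.radians(o["eef_rot"][2]);print(t,o["eef_rot"])
c,s_=np.cos(y),np.sin(y)
p=(t[0]-16*c,t[1]-16*s_,y);z=t[2]-98.5;print(p,z)
pc=(537.5,102.5,np.radians(78.2))
ov("scene",[p,pc],[up(z),clampsegs(71)],(320,190,440,300),6,"h5.png")
ov("top",[p,pc],[up(z),clampsegs(71)],(200,160,320,260),6,"h6.png")
E
```

```text
[604.6 159.4 143.2] [-179.     0.4   78.4]
(np.float64(601.3971725157129), np.float64(143.73191029281202), np.float64(1.3679235159394638)) 44.66740021277664
```

View pics/h5.png

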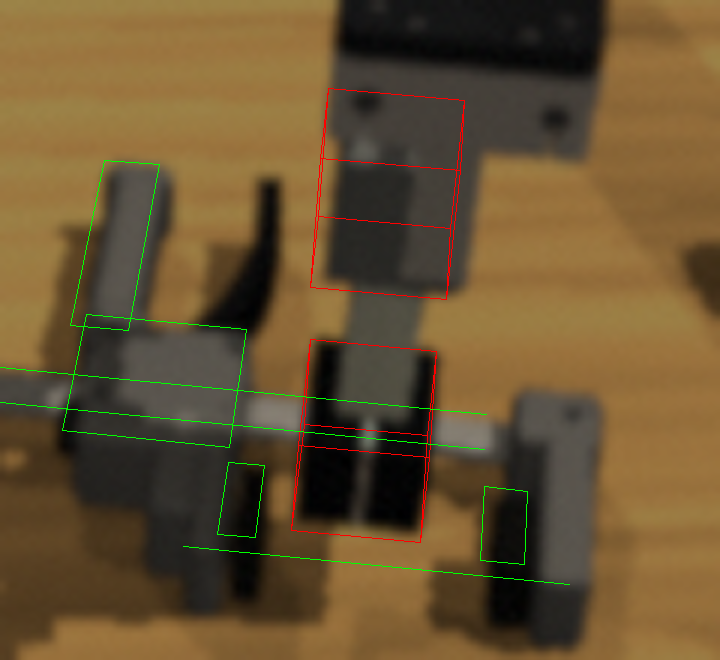

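View pics/h6.png

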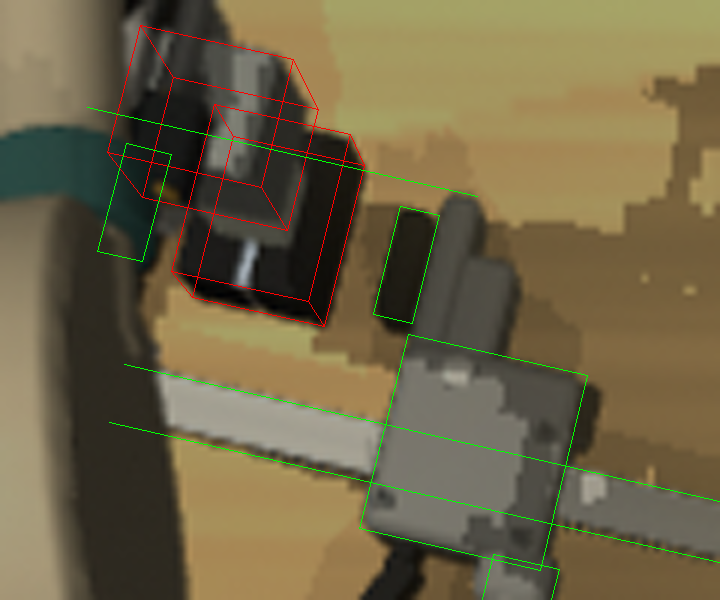

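Top overlay now fits: foot at clamp x≈53, y≈-54, about 45 mm high, with clear gaps to both pads. Lowering.

>>> move_arm(
  motion=[
    {"dx":0.06,"dy":0,"dz":0.3,"roll":0,"grip":0.2},
    {"dx":0,"dy":0,"dz":0.3,"roll":0,"grip":0.2},
    {"dx":0,"dy":0,"dz":0.3,"roll":0,"grip":0.2},
    {"dx":0,"dy":0,"dz":0,"roll":0,"grip":0.2},
  ],
)

```text
time: 12.15
tcp_pos: [604.7, 161.6, 105.2]
eef_rot: [-179.1, 0.4, 78.4]
contact_force: [-0.3, -0.3, -2.3]
opening: 34.2
```

```bash
python3 - <<'E'
from ovs import *
o=r.get_obs();t=o["tcp_pos"];y=np.radians(o["eef_rot"][2]);print(t,o["eef_rot"],o["contact_force"])
c,s_=np.cos(y),np.sin(y)
p=(t[0]-16*c,t[1]-16*s_,y);z=t[2]-98.5;print(p,z)
pc=(537.5,102.5,np.radians(78.2))
ov("top",[p,pc],[up(z),clampsegs(71)],(200,160,320,260),6,"h8.png")
E
```

```text
[604.7 161.6 105.2] [-179.1    0.4   78.4] [-0.3 -0.3 -2.3]
(np.float64(601.5135487530943), np.float64(145.96642221420214), np.float64(1.367534259417257)) 6.745994840014561
```

View pics/h8.png

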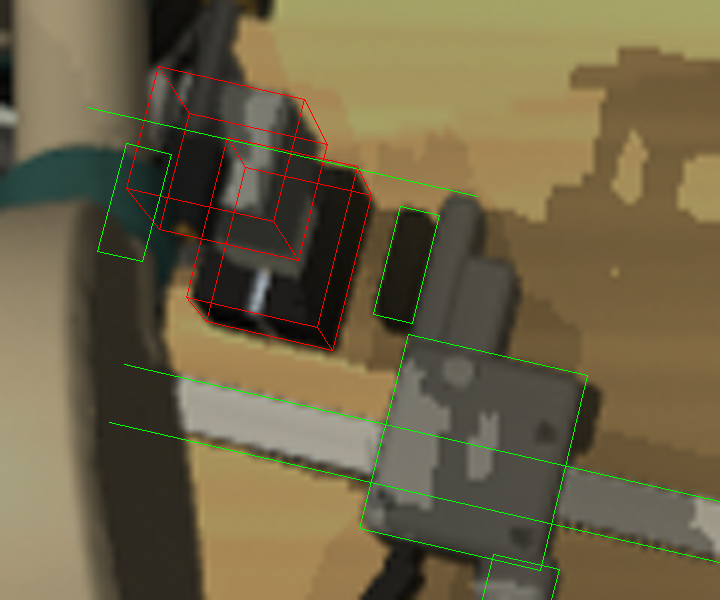

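Good. Final gentle lowering in small steps.

>>> move_arm(
  motion=[
    {"dx":0,"dy":0,"dz":0.08,"roll":0,"grip":0.2},
    {"dx":0,"dy":0,"dz":0.05,"roll":0,"grip":0.2},
    {"dx":0,"dy":0,"dz":0,"roll":0,"grip":0.2},
  ],
)

```text
time: 12.58
tcp_pos: [606.0, 161.8, 101.2]
eef_rot: [-179.2, 0.3, 78.4]
contact_force: [0.1, -0.1, -2.7]
opening: 33.9
```

>>> move_arm(
  motion=[
    {"dx":0,"dy":0,"dz":0.06,"roll":0,"grip":0.2},
    {"dx":0,"dy":0,"dz":0.05,"roll":0,"grip":0.2},
    {"dx":0,"dy":0,"dz":0,"roll":0,"grip":0.2},
  ],
)

```text
time: 12.95
tcp_pos: [606.5, 162.0, 99.2]
eef_rot: [-179.4, 0.3, 78.4]
contact_force: [0.5, -0.9, -3.1]
opening: 34.1
```

>>> move_arm(
  motion=[
    {"dx":0,"dy":0,"dz":0.06,"roll":0,"grip":0.2},
    {"dx":0,"dy":0,"dz":0.05,"roll":0,"grip":0.2},
    {"dx":0,"dy":0,"dz":0,"roll":0,"grip":0.2},
  ],
)

```text
time: 13.32
tcp_pos: [606.8, 162.1, 99.0]
eef_rot: [-179.5, 0.2, 78.4]
contact_force: [-0.7, 0.7, -1.4]
opening: 33.4
```

>>> move_arm(
  motion=[
    {"dx":0,"dy":0,"dz":0.08,"roll":0,"grip":0.2},
    {"dx":0,"dy":0,"dz":0.06,"roll":0,"grip":0.2},
  ],
)

```text
time: 13.58
tcp_pos: [607.0, 162.3, 98.5]
eef_rot: [-179.7, 0.2, 78.4]
contact_force: [-4.5, -0.8, 13.0]
opening: 34.1
```

On the bench. I relax the squeeze so that it settles flat, then open.

>>> move_arm(
  motion=[
    {"dx":0,"dy":0,"dz":-0.02,"roll":0,"grip":0.25},
    {"dx":0,"dy":0,"dz":0,"roll":0,"grip":0.38},
    {"dx":0,"dy":0,"dz":0,"roll":0,"grip":0.45},
    {"dx":0,"dy":0,"dz":0,"roll":0,"grip":0.6},
    {"dx":0,"dy":0,"dz":0,"roll":0,"grip":0.8},
  ],
  squeeze=3,
)

```text
time: 14.2
tcp_pos: [607.6, 162.4, 98.2]
eef_rot: [-179.7, 0.2, 78.4]
contact_force: [0.2, -1.1, 0.9]
opening: 58.5
```

```bash
python3 - <<'E'
from ovs import *
o=r.get_obs();t=o["tcp_pos"];print(t,o["eef_rot"],o["contact_force"],o["opening"])
s=cam("scene");crop(s,300,170,440,300,5,"i1.png")
E
```

```text
[607.6 162.4  98.2] [-179.7    0.2   78.4] [ 0.2 -1.1  0.9] 58.54553591305286
```

View pics/i1.png

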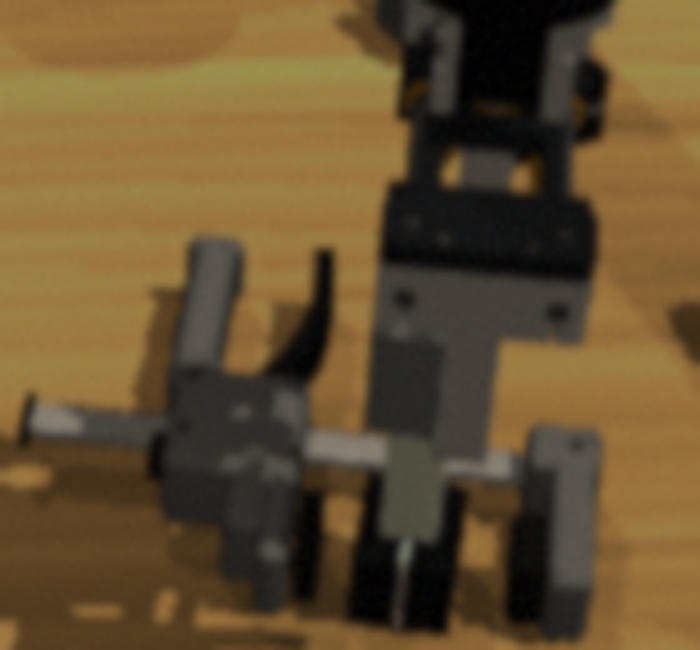

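The stand stands upright between the pads with the gripper open. I retreat straight up.

>>> move_arm(
  motion=[
    {"dx":0,"dy":0,"dz":0,"roll":0,"grip":1},
    {"dx":0,"dy":0,"dz":-0.5,"roll":0,"grip":1},
    {"dx":0,"dy":0,"dz":-0.8,"roll":0,"grip":1},
    {"dx":0,"dy":0,"dz":-0.9,"roll":0,"grip":1},
  ],
)

```text
time: 14.75
tcp_pos: [605.8, 162.1, 184.5]
eef_rot: [-179.2, 0.3, 78.4]
contact_force: [0.1, 0.4, -0.6]
opening: 94.0
```

```bash
python3 plan.py 461.2 99 120 168.2 10
```

```text
at [605.8 162.1 184.5] [-179.2    0.3   78.4] t 14.75 F [ 0.1  0.4 -0.6] op 94.0 dyaw 89.8
{"dx": -0.23, "dy": -0.32, "dz": 0.16, "roll": -0.157}
{"dx": -0.17, "dy": -0.35, "dz": 0.16, "roll": -0.157}
{"dx": -0.12, "dy": -0.38, "dz": 0.16, "roll": -0.157}
{"dx": -0.06, "dy": -0.39, "dz": 0.16, "roll": -0.157}
{"dx": 0.0, "dy": -0.39, "dz": 0.16, "roll": -0.157}
{"dx": 0.07, "dy": -0.39, "dz": 0.16, "roll": -0.157}
{"dx": 0.13, "dy": -0.37, "dz": 0.16, "roll": -0.157}
{"dx": 0.18, "dy": -0.35, "dz": 0.16, "roll": -0.157}
{"dx": 0.24, "dy": -0.32, "dz": 0.16, "roll": -0.157}
{"dx": 0.28, "dy": -0.28, "dz": 0.16, "roll": -0.157}
```

>>> move_arm(
  motion=[
    {"dx":-0.23,"dy":-0.32,"dz":-0.05,"roll":-0.157,"grip":1},
    {"dx":-0.17,"dy":-0.35,"dz":0,"roll":-0.157,"grip":1},
    {"dx":-0.12,"dy":-0.38,"dz":0,"roll":-0.157,"grip":1},
    {"dx":-0.06,"dy":-0.39,"dz":0,"roll":-0.157,"grip":1},
    {"dx":0,"dy":-0.39,"dz":0,"roll":-0.157,"grip":1},
    {"dx":0.07,"dy":-0.39,"dz":0,"roll":-0.157,"grip":1},
    {"dx":0.13,"dy":-0.37,"dz":0,"roll":-0.157,"grip":1},
    {"dx":0.18,"dy":-0.35,"dz":0.3,"roll":-0.157,"grip":1},
    {"dx":0.24,"dy":-0.32,"dz":0.5,"roll":-0.157,"grip":1},
    {"dx":0.28,"dy":-0.28,"dz":0.6,"roll":-0.157,"grip":1},
  ],
)

```text
time: 16.0
tcp_pos: [463.7, 94.0, 136.9]
eef_rot: [-179.9, 0.1, 171.4]
contact_force: [-0.6, -1.0, 0.5]
opening: 93.9
```

```bash
python3 plan.py 461.2 99 70 168.2 2; python3 - <<'E'
from ovs import *
s=cam("scene");cv2.imwrite("pics/j1.png",s["img"])
s=cam("top");cv2.imwrite("pics/j2.png",s["img"])
E
```

```text
at [463.7  94.  136.9] [-1.799e+02  1.000e-01  1.714e+02] t 16.0 F [-0.6 -1.   0.5] op 93.9 dyaw -3.2
{"dx": 0.04, "dy": 0.06, "dz": 0.84, "roll": 0.028}
{"dx": 0.04, "dy": 0.06, "dz": 0.84, "roll": 0.028}
```

View pics/j1.png

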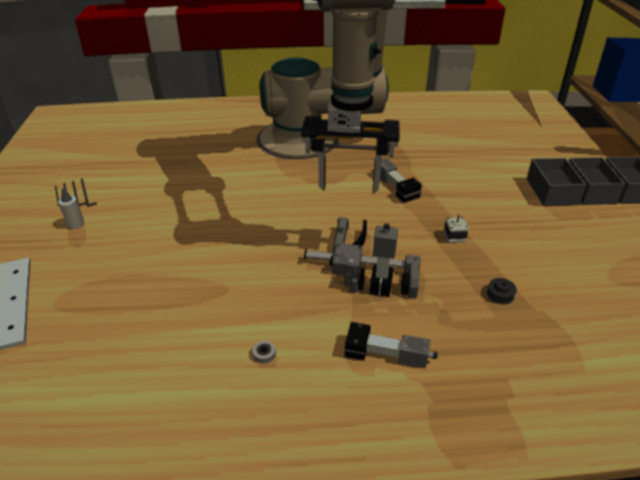

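View pics/j2.png

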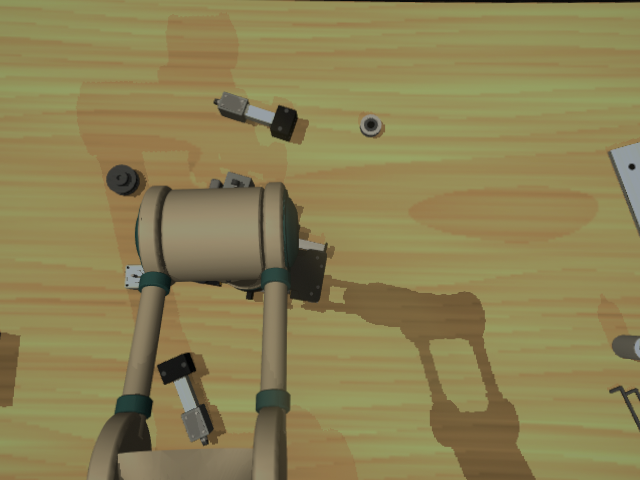

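The stand stands upright in the gap (scene (383,262)); the gripper is behind the handle and trigger. The arm hides the top view now. I descend over the handle.

>>> move_arm(
  motion=[
    {"dx":0.04,"dy":0.06,"dz":0.7,"roll":0.028,"grip":1},
    {"dx":0.04,"dy":0.06,"dz":0.7,"roll":0.028,"grip":1},
    {"dx":0,"dy":0,"dz":0.4,"roll":0,"grip":1},
    {"dx":0,"dy":0,"dz":0,"roll":0,"grip":1},
  ],
)

```text
time: 16.6
tcp_pos: [464.0, 100.1, 65.2]
eef_rot: [180.0, 0.2, 166.9]
contact_force: [0.8, 0.2, 0.5]
opening: 93.9
```

```bash
python3 plan.py 461.2 99 7 168.2 3; python3 - <<'E'
from ovs import *
s=cam("scene");crop(s,290,120,430,300,4,"j3.png")
E
```

```text
at [464.  100.1  65.2] [180.    0.2 166.9] t 16.6 F [0.8 0.2 0.5] op 93.9 dyaw 1.3
{"dx": 0.02, "dy": -0.01, "dz": 0.49, "roll": -0.007}
{"dx": 0.02, "dy": -0.01, "dz": 0.49, "roll": -0.007}
{"dx": 0.02, "dy": -0.01, "dz": 0.49, "roll": -0.007}
```

View pics/j3.png

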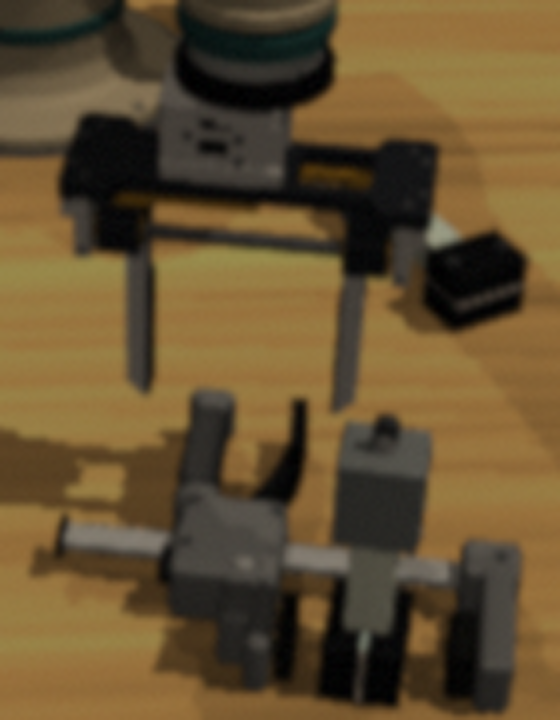

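Fingers at crop (140,380) and (345,400) straddle the handle (210,440) and trigger (300,440) with margin. Descend to grip height.

>>> move_arm(
  motion=[
    {"dx":0.02,"dy":-0.01,"dz":0.48,"roll":-0.007,"grip":1},
    {"dx":0.02,"dy":-0.01,"dz":0.48,"roll":-0.007,"grip":1},
    {"dx":0.02,"dy":-0.01,"dz":0.35,"roll":-0.007,"grip":1},
    {"dx":0,"dy":0,"dz":0,"roll":0,"grip":1},
  ],
)

```text
time: 17.15
tcp_pos: [470.0, 100.3, 17.8]
eef_rot: [179.7, 1.1, 167.9]
contact_force: [0.0, 0.5, -0.3]
opening: 94.0
```

```bash
python3 plan.py 461.2 99 7 168.2 1
```

```text
at [470.  100.3  17.8] [179.7   1.1 167.9] t 17.15 F [ 0.   0.5 -0.3] op 94.0 dyaw 0.3
{"dx": 0.21, "dy": -0.08, "dz": 0.27, "roll": -0.005}
```

>>> move_arm(
  motion=[
    {"dx":0.21,"dy":-0.08,"dz":0.2,"roll":0,"grip":1},
    {"dx":0.05,"dy":0,"dz":0.08,"roll":0,"grip":1},
    {"dx":0,"dy":0,"dz":0,"roll":0,"grip":1},
  ],
)

```text
time: 17.52
tcp_pos: [460.7, 99.6, 8.0]
eef_rot: [179.6, 1.3, 167.8]
contact_force: [-0.1, 0.3, -0.7]
opening: 94.2
```

```bash
python3 plan.py 461.2 99 7 168.2 1
```

```text
at [460.7  99.6   8. ] [179.6   1.3 167.8] t 17.52 F [-0.1  0.3 -0.7] op 94.2 dyaw 0.4
{"dx": -0.01, "dy": -0.01, "dz": 0.02, "roll": -0.007}
```

At the grip point. First stroke at 18 N, shifting back a little so that the head stays off the foot.

>>> move_arm(
  motion=[
    {"dx":0,"dy":0,"dz":0,"roll":0,"grip":0.6},
    {"dx":0,"dy":0,"dz":0,"roll":0,"grip":0.6},
    {"dx":0,"dy":-0.06,"dz":0,"roll":0,"grip":0.25},
    {"dx":0,"dy":-0.08,"dz":0,"roll":0,"grip":0.2},
    {"dx":0,"dy":-0.08,"dz":0,"roll":0,"grip":0.2},
    {"dx":0,"dy":0,"dz":0,"roll":0,"grip":0.2},
    {"dx":0,"dy":0,"dz":0,"roll":0,"grip":0.2},
  ],
  squeeze=18,
)

```text
time: 18.4
tcp_pos: [458.3, 89.5, 8.5]
eef_rot: [179.7, 1.3, 167.8]
contact_force: [-0.1, -1.4, 0.7]
opening: 31.0
```

```bash
python3 plan.py 461.2 99 7 168.2 1; python3 - <<'E'
from ovs import *
s=cam("scene");crop(s,290,150,430,300,5,"k1.png")
E
```

```text
at [458.3  89.5   8.5] [179.7   1.3 167.8] t 18.4 F [-0.1 -1.4  0.7] op 31.0 dyaw 0.4
{"dx": -0.02, "dy": 0.25, "dz": 0.04, "roll": -0.006}
```

View pics/k1.png

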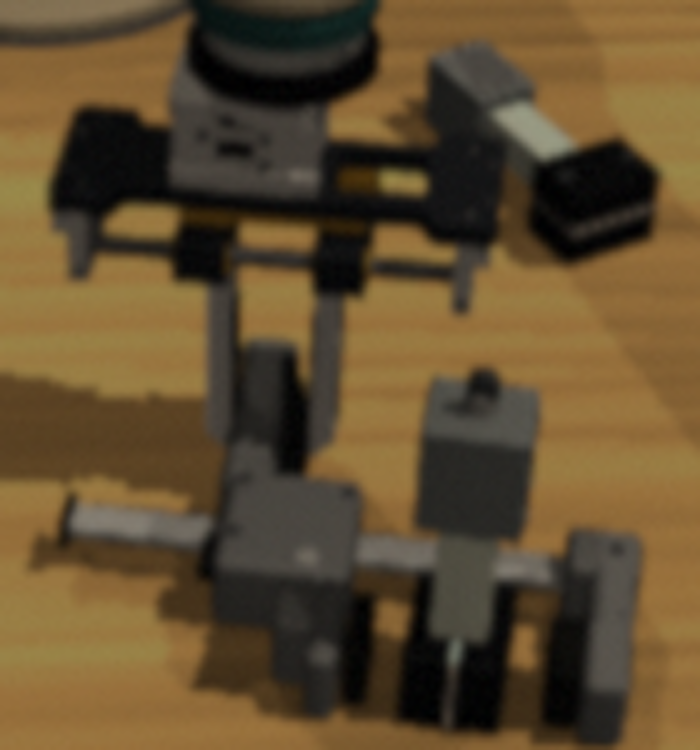

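Full squeeze reached (31.0 mm). Now I pump, following with the tool so that the handle stays put.

>>> move_arm(
  motion=[
    {"dx":0,"dy":0.13,"dz":0,"roll":0,"grip":0.72},
    {"dx":0,"dy":0.13,"dz":0,"roll":0,"grip":0.72},
    {"dx":0,"dy":0.13,"dz":0,"roll":0,"grip":0.72},
    {"dx":0,"dy":0.02,"dz":0,"roll":0,"grip":0.72},
    {"dx":0,"dy":0,"dz":0,"roll":0,"grip":0.72},
    {"dx":0,"dy":-0.06,"dz":0,"roll":0,"grip":0.2},
    {"dx":0,"dy":-0.13,"dz":0,"roll":0,"grip":0.2},
    {"dx":0,"dy":-0.13,"dz":0,"roll":0,"grip":0.2},
    {"dx":0,"dy":-0.09,"dz":0,"roll":0,"grip":0.2},
    {"dx":0,"dy":0,"dz":0,"roll":0,"grip":0.2},
    {"dx":0,"dy":0,"dz":0,"roll":0,"grip":0.2},
  ],
)

```text
time: 19.82
tcp_pos: [458.7, 90.9, 8.4]
eef_rot: [179.6, 1.3, 167.8]
contact_force: [0.0, 1.8, 1.0]
opening: 31.0
```

```bash
python3 plan.py 458.3 89.5 8 168.2 1; python3 - <<'E'
from ovs import *
s=cam("scene");crop(s,290,150,430,300,5,"k2.png")
E
```

```text
at [458.7  90.9   8.4] [179.6   1.3 167.8] t 19.82 F [0.  1.8 1. ] op 31.0 dyaw 0.4
{"dx": 0.0, "dy": -0.04, "dz": 0.01, "roll": -0.008}
```

View pics/k2.png

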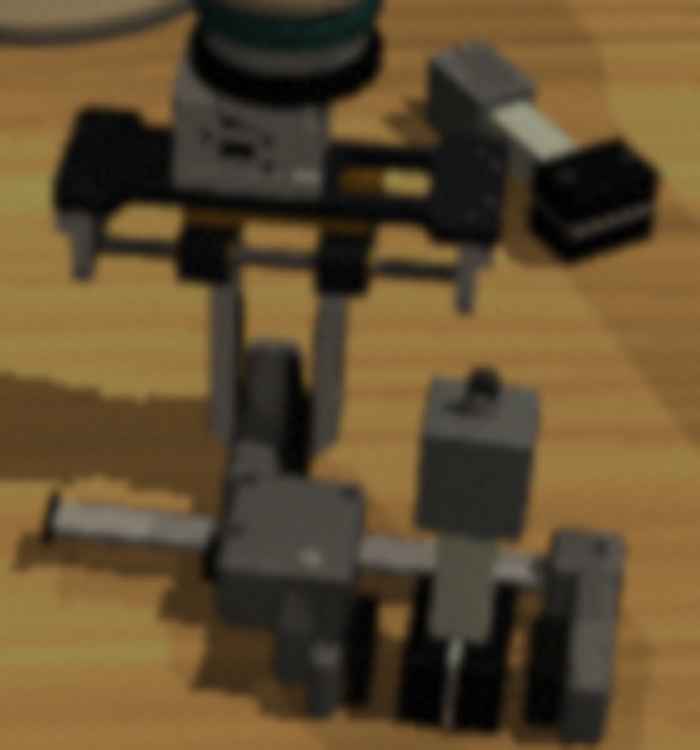

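Second full stroke; the far jaw has come in (tail of the bar moved out, far gap ≈10 mm, head gap ≈12 mm). Third stroke, moving the clamp 4 mm towards the foot by its handle.

>>> move_arm(
  motion=[
    {"dx":0,"dy":0.13,"dz":0,"roll":0,"grip":0.72},
    {"dx":0,"dy":0.13,"dz":0,"roll":0,"grip":0.72},
    {"dx":0,"dy":0.13,"dz":0,"roll":0,"grip":0.72},
    {"dx":0,"dy":0.05,"dz":0,"roll":0,"grip":0.72},
    {"dx":0,"dy":0.05,"dz":0,"roll":0,"grip":0.72},
    {"dx":0,"dy":-0.06,"dz":0,"roll":0,"grip":0.2},
    {"dx":0,"dy":-0.13,"dz":0,"roll":0,"grip":0.2},
    {"dx":0,"dy":-0.13,"dz":0,"roll":0,"grip":0.2},
    {"dx":0,"dy":-0.09,"dz":0,"roll":0,"grip":0.2},
    {"dx":0,"dy":0,"dz":0,"roll":0,"grip":0.2},
    {"dx":0,"dy":0,"dz":0,"roll":0,"grip":0.2},
  ],
)

```text
time: 21.25
tcp_pos: [458.6, 93.9, 8.3]
eef_rot: [179.6, 1.2, 167.8]
contact_force: [-0.5, 1.6, 0.1]
opening: 30.7
```

```bash
python3 plan.py 458.3 89.5 8 168.2 1; python3 - <<'E'
from ovs import *
s=cam("scene");crop(s,290,150,430,300,5,"k3.png")
E
```

```text
at [458.6  93.9   8.3] [179.6   1.2 167.8] t 21.25 F [-0.5  1.6  0.1] op 30.7 dyaw 0.4
{"dx": -0.02, "dy": -0.11, "dz": 0.01, "roll": -0.007}
```

View pics/k3.png

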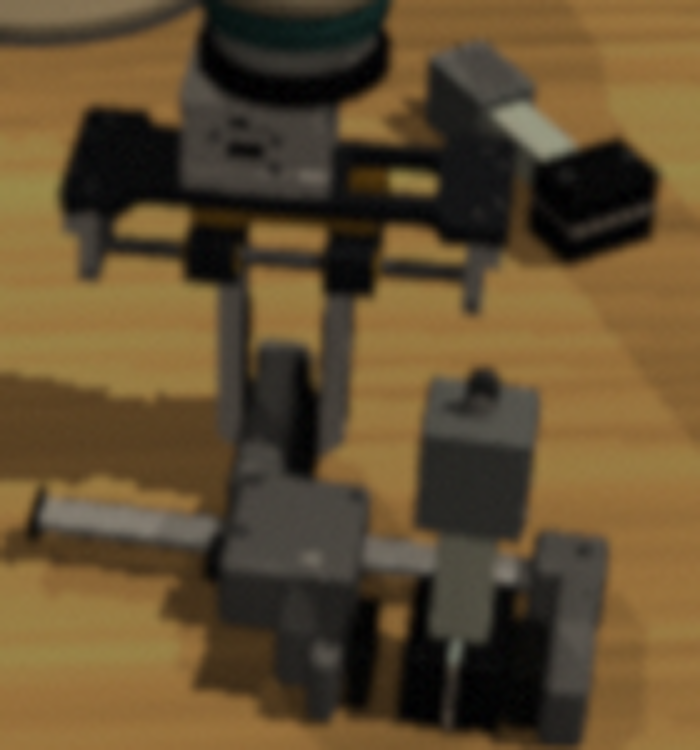

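The far pad is nearly at the foot, head gap ≈10 mm. Fourth stroke, with the clamp moved about 6 mm towards the foot by the handle.

>>> move_arm(
  motion=[
    {"dx":0,"dy":0.13,"dz":0,"roll":0,"grip":0.72},
    {"dx":0,"dy":0.13,"dz":0,"roll":0,"grip":0.72},
    {"dx":0,"dy":0.13,"dz":0,"roll":0,"grip":0.72},
    {"dx":0,"dy":0.09,"dz":0,"roll":0,"grip":0.72},
    {"dx":0,"dy":0.08,"dz":0,"roll":0,"grip":0.72},
    {"dx":0,"dy":-0.06,"dz":0,"roll":0,"grip":0.2},
    {"dx":0,"dy":-0.13,"dz":0,"roll":0,"grip":0.2},
    {"dx":0,"dy":-0.13,"dz":0,"roll":0,"grip":0.2},
    {"dx":0,"dy":-0.09,"dz":0,"roll":0,"grip":0.2},
    {"dx":0,"dy":0,"dz":0,"roll":0,"grip":0.2},
    {"dx":0,"dy":0,"dz":0,"roll":0,"grip":0.2},
  ],
)

```text
time: 22.68
tcp_pos: [459.3, 100.4, 8.2]
eef_rot: [179.7, 1.1, 167.9]
contact_force: [-1.2, 1.5, 0.6]
opening: 30.5
```

```bash
python3 plan.py 458.3 89.5 8 168.2 1; python3 - <<'E'
from ovs import *
s=cam("scene");crop(s,330,220,430,300,8,"k4.png")
s=cam("top");crop(s,180,150,340,300,5,"k4t.png")
E
```

```text
at [459.3 100.4   8.2] [179.7   1.1 167.9] t 22.68 F [-1.2  1.5  0.6] op 30.5 dyaw 0.3
{"dx": -0.03, "dy": -0.27, "dz": 0.01, "roll": -0.006}
```

View pics/k4.png

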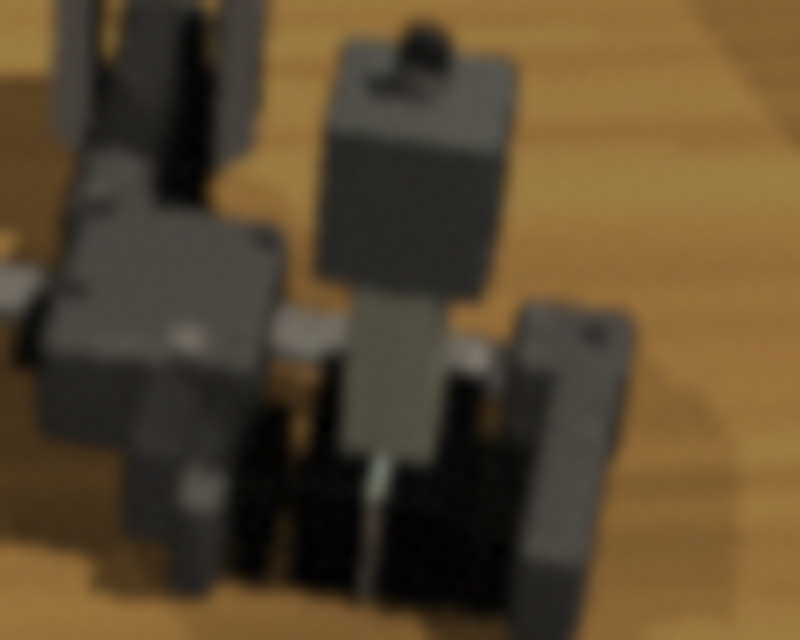

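View pics/k4t.png

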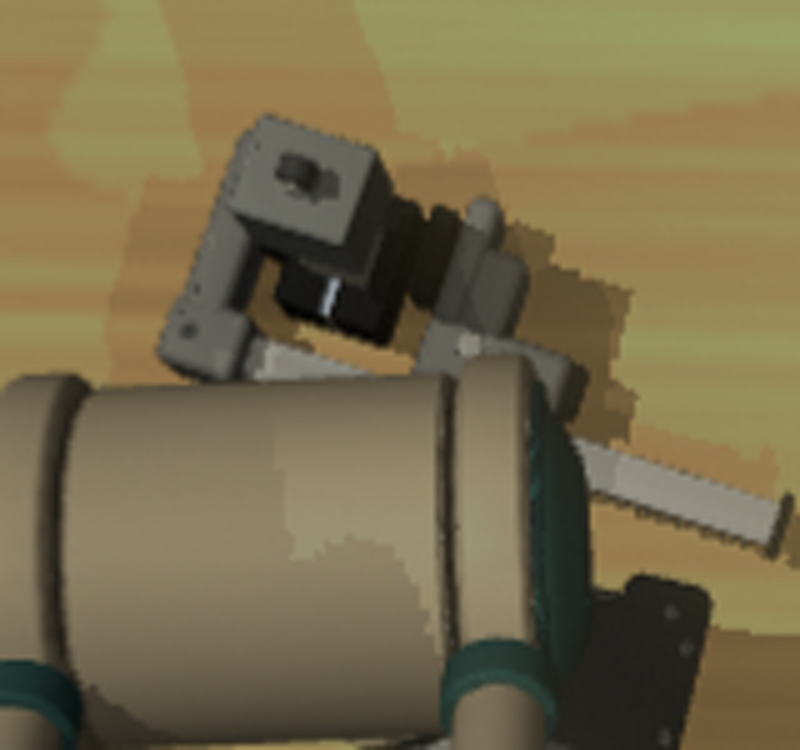

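Head gap ≈5 mm, far pad about touching. Fifth stroke, same light 18 N; this one should close on the foot.

>>> move_arm(
  motion=[
    {"dx":0,"dy":0.13,"dz":0,"roll":0,"grip":0.72},
    {"dx":0,"dy":0.13,"dz":0,"roll":0,"grip":0.72},
    {"dx":0,"dy":0.13,"dz":0,"roll":0,"grip":0.72},
    {"dx":0,"dy":0.07,"dz":0,"roll":0,"grip":0.72},
    {"dx":0,"dy":0.04,"dz":0,"roll":0,"grip":0.72},
    {"dx":0,"dy":-0.06,"dz":0,"roll":0,"grip":0.2},
    {"dx":0,"dy":-0.13,"dz":0,"roll":0,"grip":0.2},
    {"dx":0,"dy":-0.1,"dz":0,"roll":0,"grip":0.2},
    {"dx":0,"dy":-0.05,"dz":0,"roll":0,"grip":0.2},
    {"dx":0,"dy":0,"dz":0,"roll":0,"grip":0.2},
    {"dx":0,"dy":0,"dz":0,"roll":0,"grip":0.2},
  ],
)

```text
time: 24.15
tcp_pos: [460.2, 106.1, 8.2]
eef_rot: [179.8, 1.1, 167.9]
contact_force: [-0.5, 0.2, 0.9]
opening: 30.3
```

```bash
python3 plan.py 458.3 89.5 8 168.2 1; python3 - <<'E'
from ovs import *
s=cam("scene");crop(s,330,220,430,300,8,"k5.png")
s=cam("top");crop(s,180,150,340,300,5,"k5t.png")
E
```

```text
at [460.2 106.1   8.2] [179.8   1.1 167.9] t 24.15 F [-0.5  0.2  0.9] op 30.3 dyaw 0.3
{"dx": -0.04, "dy": -0.42, "dz": 0.0, "roll": -0.005}
```

View pics/k5.png

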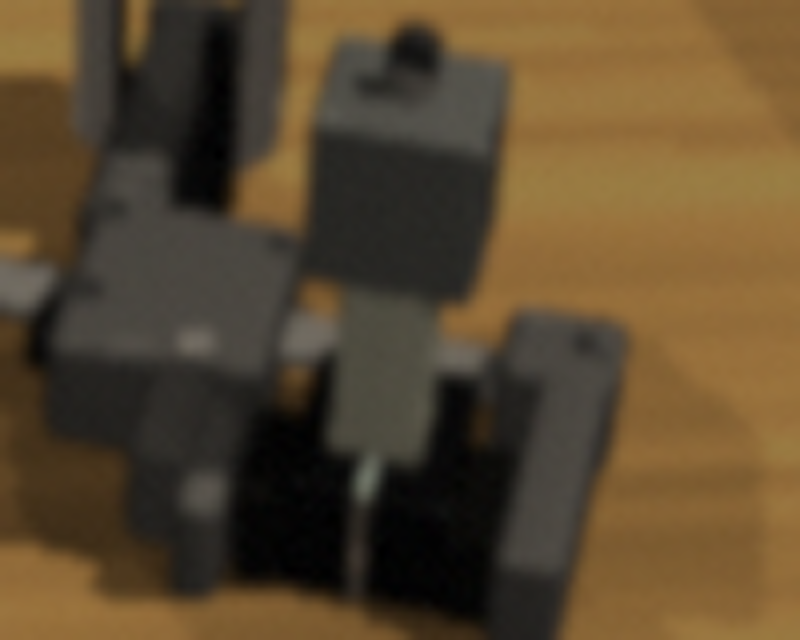

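View pics/k5t.png

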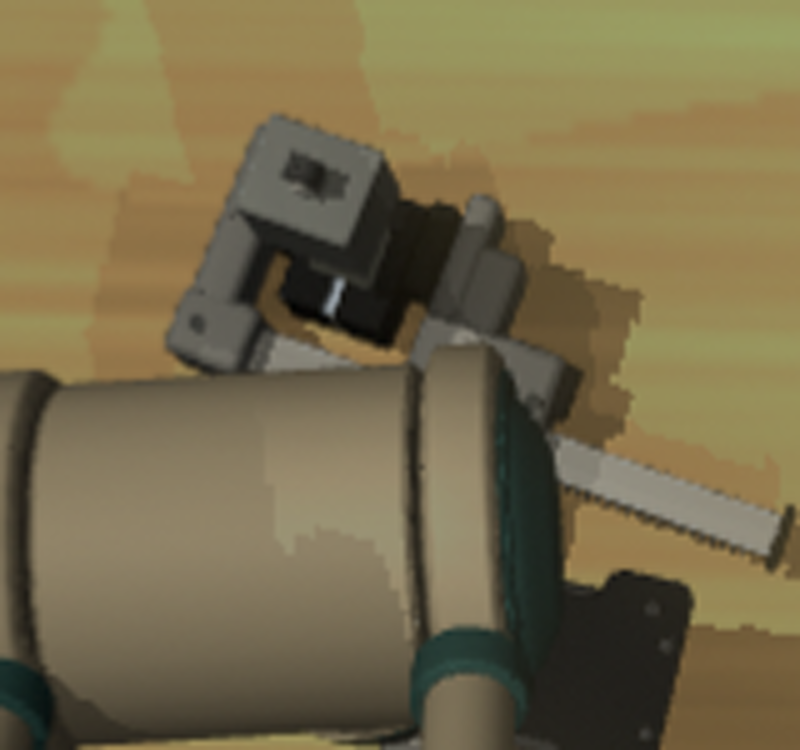

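```bash
python3 - <<'E'
from ovs import *
s=cam("top");crop(s,285,230,345,275,12,"bar.png")
q=lambda x,y:(x/5+180-.4,y/5+150-.4)
W=w(s,[q(600,455),q(780,510)],22);d=W[0]-W[1];print(W,np.degrees(np.arctan2(d[1],d[0])))
W=w(s,[q(590,487),q(770,555)],19);d=W[0]-W[1];print(W,np.degrees(np.arctan2(d[1],d[0])))
E
```

```text
[[530.3  47.4  22. ]
 [511.7 -17.7  22. ]] 74.09246563187577
[[519.   50.8  19. ]
 [495.8 -14.5  19. ]] 70.41384754361515
```

View pics/bar.png

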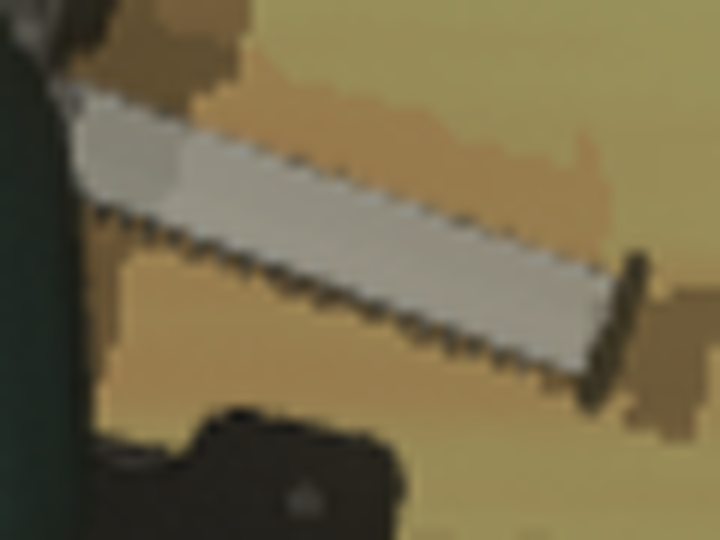

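The clamp and the stand have turned together by about 7° (bar now at ≈71°). I turn the gripper to match while open, then take the next light stroke.

>>> move_arm(
  motion=[
    {"dx":0,"dy":0.13,"dz":0,"roll":0,"grip":0.74},
    {"dx":0,"dy":0.13,"dz":0,"roll":0,"grip":0.74},
    {"dx":0,"dy":0.12,"dz":0,"roll":0.06,"grip":0.74},
    {"dx":0,"dy":0,"dz":0,"roll":0.06,"grip":0.74},
    {"dx":0,"dy":0,"dz":0,"roll":0,"grip":0.74},
    {"dx":0,"dy":-0.06,"dz":0,"roll":0,"grip":0.2},
    {"dx":0,"dy":-0.13,"dz":0,"roll":0,"grip":0.2},
    {"dx":0,"dy":-0.13,"dz":0,"roll":0,"grip":0.2},
    {"dx":0,"dy":-0.06,"dz":0,"roll":0,"grip":0.2},
    {"dx":0,"dy":0,"dz":0,"roll":0,"grip":0.2},
    {"dx":0,"dy":0,"dz":0,"roll":0,"grip":0.2},
  ],
)

```text
time: 25.68
tcp_pos: [462.0, 109.9, 8.5]
eef_rot: [179.3, 1.4, 161.1]
contact_force: [0.3, 1.0, 0.3]
opening: 37.4
```

```bash
python3 plan.py 458.3 89.5 8 168.2 1; python3 - <<'E'
from ovs import *
s=cam("scene");crop(s,330,220,430,300,8,"k6.png")
s=cam("top");crop(s,180,150,340,300,5,"k6t.png")
E
```

```text
at [462.  109.9   8.5] [179.3   1.4 161.1] t 25.68 F [0.3 1.  0.3] op 37.4 dyaw 7.1
{"dx": -0.08, "dy": -0.51, "dz": 0.01, "roll": -0.124}
```

View pics/k6.png

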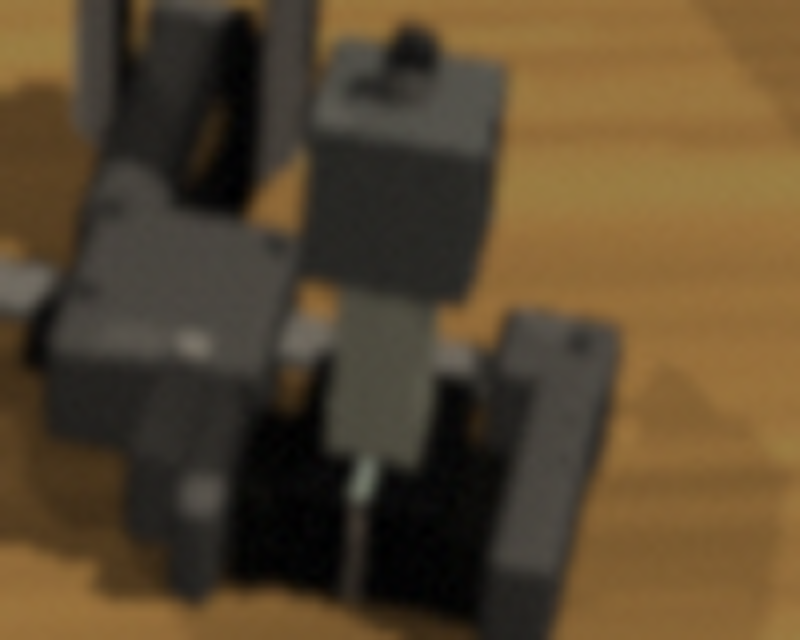

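View pics/k6t.png

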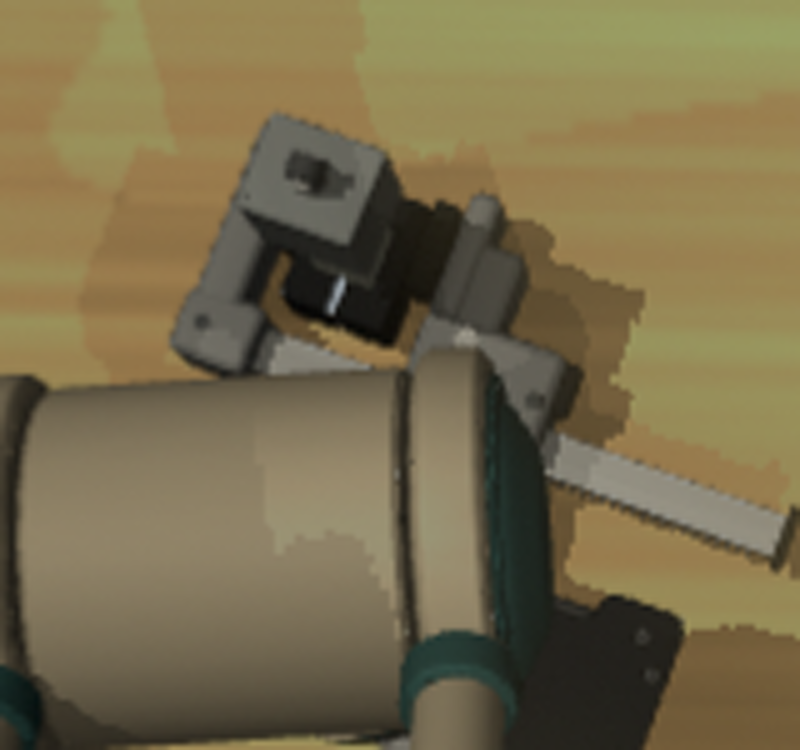

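The trigger now stalls at 37.4 mm, short of its 31 mm stop: both pads bear on the foot (≈20 N). I raise the squeeze gradually to a snug hold.

>>> move_arm(
  motion=[
    {"dx":0,"dy":0,"dz":0,"roll":0,"grip":0.2},
    {"dx":0,"dy":0,"dz":0,"roll":0,"grip":0.2},
    {"dx":0,"dy":0,"dz":0,"roll":0,"grip":0.2},
    {"dx":0,"dy":0,"dz":0,"roll":0,"grip":0.2},
  ],
  squeeze=22,
)

```text
time: 26.28
tcp_pos: [461.6, 108.9, 8.4]
eef_rot: [179.4, 1.4, 161.1]
contact_force: [-0.3, -1.2, 0.0]
opening: 34.6
```

>>> move_arm(
  motion=[
    {"dx":0,"dy":0,"dz":0,"roll":0,"grip":0.2},
    {"dx":0,"dy":0,"dz":0,"roll":0,"grip":0.2},
    {"dx":0,"dy":0,"dz":0,"roll":0,"grip":0.2},
    {"dx":0,"dy":0,"dz":0,"roll":0,"grip":0.2},
  ],
  squeeze=26,
)

```text
time: 26.78
tcp_pos: [461.0, 108.7, 8.4]
eef_rot: [179.5, 1.3, 161.1]
contact_force: [-0.4, -1.3, 0.8]
opening: 29.8
```

Snug: by the trigger travel and the finger force the pads press with about 40–45 N (about 3.5 mm of pad compression). Checking that it is steady and that nothing else moved.

>>> move_arm(
  motion=[
    {"dx":0,"dy":0,"dz":0,"roll":0,"grip":0.2},
    {"dx":0,"dy":0,"dz":0,"roll":0,"grip":0.2},
    {"dx":0,"dy":0,"dz":0,"roll":0,"grip":0.2},
    {"dx":0,"dy":0,"dz":0,"roll":0,"grip":0.2},
  ],
)

```text
time: 27.28
tcp_pos: [460.9, 108.7, 8.3]
eef_rot: [179.5, 1.3, 161.1]
contact_force: [-0.4, -0.1, 0.8]
opening: 29.8
```

```bash
python3 - <<'E'
from ovs import *
s=cam("scene");cv2.imwrite("pics/l1.png",s["img"]);crop(s,310,200,430,300,6,"l2.png")
s=cam("top");cv2.imwrite("pics/l3.png",s["img"])
a=cv2.imread("pics/top0.png");b=s["img"]
for n,(x0,y0,x1,y1) in dict(pulley=(100,155,150,205),bearing=(350,105,395,145),B=(205,80,305,145)).items():
    print(n,cv2.absdiff(a[y0:y1,x0:x1],b[y0:y1,x0:x1]).mean(), cv2.phaseCorrelate(a[y0:y1,x0:x1,1].astype(float),b[y0:y1,x0:x1,1].astype(float)))
a=cv2.imread("pics/scene0.png");b=cv2.imread("pics/l1.png")
x0,y0,x1,y1=438,208,475,248
print("motor",cv2.phaseCorrelate(a[y0:y1,x0:x1,1].astype(float),b[y0:y1,x0:x1,1].astype(float)))
o=r.get_obs();print(o["time"],o["opening"],o["contact_force"])
E
```

```text
pulley 4.8484 ((-0.03951902480332947, 0.06143137361366158), 0.9802807173301217)
bearing 14.988148148148149 ((0.4615340320125867, -0.017965291374498094), 0.94623797344575)
B 9.323025641025641 ((-0.0039702417529667855, 0.03587559391417017), 0.9233546557514599)
motor ((0.07448345232441511, 0.021980249540899166), 0.9511800005409377)
27.375 29.804305062734446 [-1.3 -1.3  0.5]
```

View pics/l1.png

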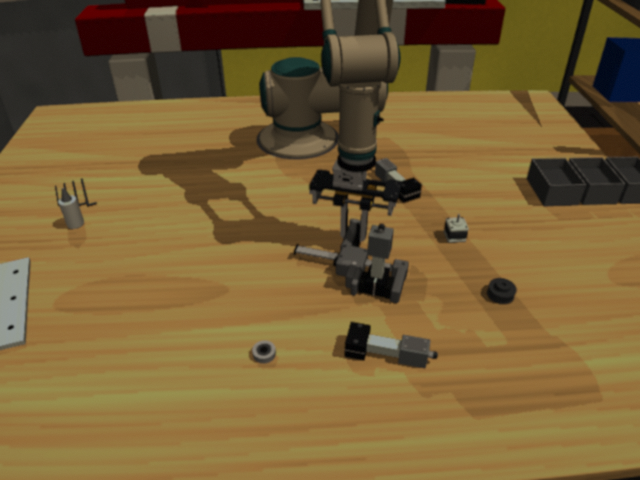

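View pics/l2.png

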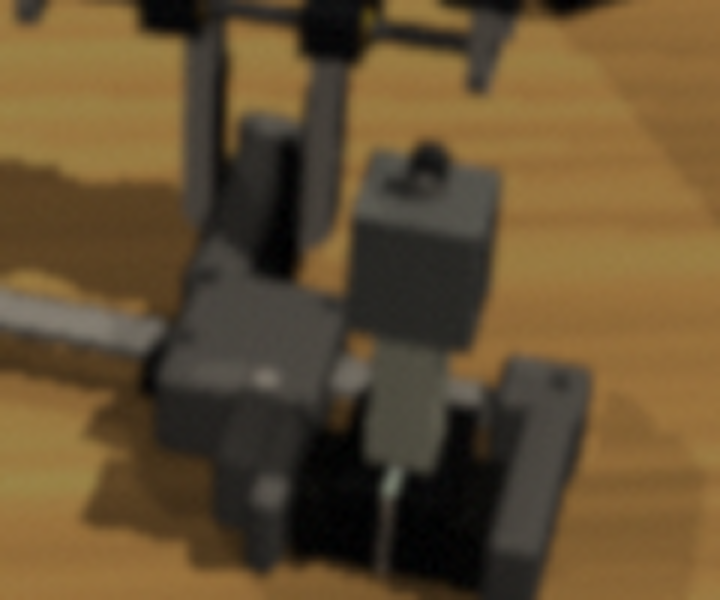

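View pics/l3.png

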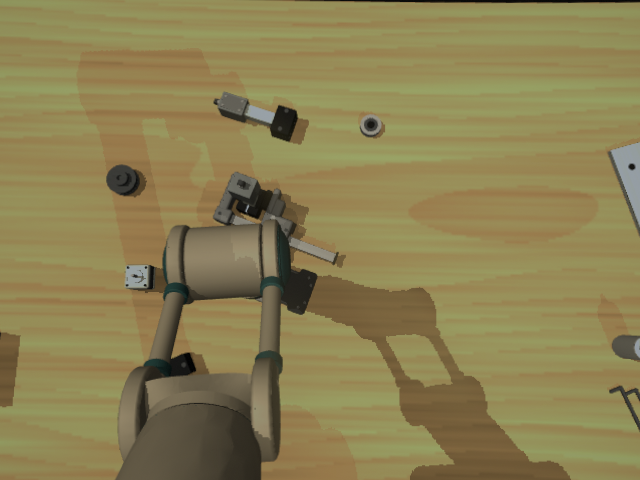

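The stand (scene (380,260)) is upright with both pads flush on the foot. The pulley, motor and bearing are unmoved, and the opening is steady at 29.8 mm. Handing in.

```bash
python3 -c "
from bench import r
print(r.job_done());o=r.get_obs();print(o['time'],o['opening'],o['contact_force'])"
```

```text
the job is handed in; nothing more can be done
None
the job is handed in; nothing more can be done
```

The stand farthest to the robot's right now stands upright on its foot, gripped between the clamp's pads, and the arm is still squeezing the trigger. I handed the job in at about 27.4 s of the 58 s allowed.

**What I did:**
- I lifted the stand by its switch box and let it swing upright in a light grip, finishing against the bench.
- I set it between the pads and let go.
- I then pumped handle and trigger together: five full strokes at 18 N. The sixth stalled on the foot, so I raised it to 26 N and held it there.

**Last checks:**
- **Grip:** at 18 N the trigger stalled at 37.4 mm, so both pads were bearing on the foot. At 26 N it went to about its stop and held steady at 29.8 mm.
- **Pad force:** I estimate 40–45 N from finger force and trigger travel. I could not measure it directly or see the jaw opening in the images.
- **Surroundings:** the final pictures show the stand upright with both pads on the foot. The pulley, motor and bearing had not moved, to within half a pixel.

**What went less well:**
- The stand slid about 15 mm in the fingers while I was righting it. I corrected for this before setting it down.
- The clamp and stand turned together by about 7° during the pumping, so I turned the gripper to match.

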